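# Pinwheel layer of tea cartons on a small pallet

### The arm

A 6-joint arm with a two-finger parallel gripper is mounted at the origin on the work surface. World frame = base frame: x ahead of the robot, y to its left, z up, the work surface at z = 0. Lengths are in m, angles in degrees, forces in N, time in s.
With the tool pointing down it reaches from about 0.375 to 0.9 m from the base axis. Payload 3.1 kg.
Tool frame: the origin (TCP) lies at the very end of the fingers, on their centre line; the grasp point (between the pads) lies 19 mm behind it; z points along the fingers, y is the direction in which the jaws open and shut (so a half turn about z gives the same grasp; the last joint's range is limited). The gripper opens to 87 mm and grips with 3 to 60 N. Pads are 19 mm wide; open, the fingers measure 117 mm over their backs; the gripper's body (75 mm by 190 mm) begins 51 mm behind the grasp point.
Start: joints at [62.08, 30.224, 82.088, -0, 67.689, -10.227], TCP at [0.19, 0.595, 0.223] pointing down, gripper open.
Joint ranges: [-176.69, 176.69], [-43.24, 126.21], [12.49, 139.97], [-82, 262], [0, 151.66], [-163.58, 163.58]. Speed limits (degrees/s): [159.86, 159.86, 180, 180, 180, 180].

### API

Orientations are given as a 3x3 rotation matrix whose columns are the frame's x, y, z axes.
In Python, from rig import telemetry, viewer, ticket gives the robot as it stands. The module is installed in compiled form; this text tells all that it offers.
- The arm moves only by the shell command python3 -m inch 'ROWS'. ROWS is JSON, a list of rows, each an object of numbers: "tx", "ty", "tz": the shift along the world's x, y, z in cm; "spin": the turn about the world's z in rad; "gripper": the closure, from -1 (fully open) to 1 (shut). In form: [{"tx": .., "ty": .., "tz": .., "spin": .., "gripper": ..}, ...]. A call has exactly 10 rows; each row is the pose to reach, as a shift and turn from the pose commanded when the call began; what a row does not reach only later rows make up. A row lasts 1/10 s, in which the tool goes at most 50 mm and 8.59 degrees, less where a joint would pass 70% of its speed; a pose out of reach is approached as far as the arm can. A call with a gripper value outside its range is refused whole. The fingers move at their own pace and stop on an object; the grip force is fixed at half the most. Time passes only in rows, so rows that repeat a pose let the fingers close, or fill a call up. It gives the time, the measured TCP pose, the force and the opening at its end, in the units of the state.
- telemetry.read_state(): the state, without advancing time (a new reading comes with each control period).
- viewer.capture(name): name is "scene" or "top" or "wrist"; returns a dict with "image" (384x512x3 uint8, blue, green, red), "depth" (384x512 float32, m along the optical axis (not along the pixel's ray), 0 where there is no reading), "camera_matrix" (3x3 intrinsics, pixels), "dist" ([k1, k2, p1, p2, k3] as OpenCV has them; the pictures are not rectified), "xyz" and "rotation" of the camera in the world. Camera axes: x right, y up, looking along -z (the intrinsics and any distortion apply to the point x, -y, -z); pixel columns grow to the right and rows downward; lengths in m; the calibration is good to about 2 mm. A picture is of the moment at which its call begins.
- ticket.hand_in(): hands the job in, once; it reports no verdict.
The state is a dict: "time_s": time; "joint_positions": joint angles; "qvel": joint speeds; "tau": joint torques, N m; "position": TCP position; "tcp_rot": TCP orientation; "force": force on the tool from outside, world axes, zero at the start; "moment": the same for the moment, N m; "opening": opening from 0.0 (shut) to 1.0 (fully open).
Only numpy, scipy, OpenCV 4.12 (cv2) and the standard library are available. Lean on these libraries where they do the work, as an engineer would, in place of code of your own. Each camera call takes 0.05 s, during which the arm holds its last target.

### The job

Finish the layer of tea cartons on the small wooden pallet: take the two from the sloping steel stand and the one lying on the table and set them down gently, not dropped, flat and lid up, so that with the carton already there, which stays where it is, the four make a pinwheel: a square ring in which every carton's end butts up to the long side of the next (gaps about 5 mm), with an open square in the middle, centred on the pallet. Leave everything else on the table where it stands.

Things in the scene. Friction and masses are not known exactly. Their poses are not given: they have to be found in the camera images.
- pallet: Small wooden pallet, 200 x 200 x 30 mm, fixed to the table; origin at the centre of its underside, its x and y axes along its edges, z up. In the finished layer the four cartons fill a 161 mm square about its centre with 5 mm gaps and an open 49 mm square in the middle.
- slot0 (a point): Point on the pallet's top face (30 mm up), axes as the pallet's: centre of the underside of the carton already placed, at (-30.5, -52.5) mm from the pallet's centre, long side along the pallet's x.
- slot1 (a point): Point on the pallet's top face (30 mm up), axes as the pallet's: centre of the underside of the second carton of the pinwheel, at (52.5, -30.5) mm, long side along the pallet's y.
- slot2 (a point): Point on the pallet's top face (30 mm up), axes as the pallet's: centre of the underside of the third carton, at (30.5, 52.5) mm, long side along the pallet's x.
- slot3 (a point): Point on the pallet's top face (30 mm up), axes as the pallet's: centre of the underside of the fourth carton, at (-52.5, 30.5) mm, long side along the pallet's y.
- stand: Steel stand, 224 mm wide (its y), 110 mm deep, fixed to the table; origin at the centre of its underside, low side towards its -x. Its plate rises towards +x at 30 degrees, 125 mm long, from 22 mm to 85 mm high, with a 14 mm lip along the low edge.
- carton_placed: Plain brown tea carton, 100 x 56 x 50 mm (x long, y wide, z high), strip of white paper tape along its lid; origin at the centre of its underside, z out of the lid; about 0.2 kg. Already in place on the pallet.
- carton_1: Plain brown tea carton, 100 x 56 x 50 mm (x long, y wide, z high), strip of white paper tape along its lid; origin at the centre of its underside, z out of the lid; about 0.2 kg. Lies on the sloping stand, tilted 30 degrees, its long side up the slope, on the stand's +y half.
- carton_2: Plain brown tea carton, 100 x 56 x 50 mm (x long, y wide, z high), strip of white paper tape along its lid; origin at the centre of its underside, z out of the lid; about 0.2 kg. Lies on the sloping stand, tilted 30 degrees, its long side up the slope, on the stand's -y half.
- carton_3: Plain brown tea carton, 100 x 56 x 50 mm (x long, y wide, z high), strip of white paper tape along its lid; origin at the centre of its underside, z out of the lid; about 0.2 kg. Lies flat on the table between the pallet and the stand, ahead of or beyond the sauce bottle.
- sauce_bottle: Bystander: upright yellow squeeze bottle, 60 mm across, 150 mm high, origin under its centre; stands between the pallet and the stand.
- jar: Bystander: upright glass jar, 92 mm across, 100 mm high, at the back; origin under its centre.
- bowl: Bystander: low white bowl, 124 mm across, 45 mm high, at the front left (+y); origin under its centre.
- cups: Bystander: upright stack of paper cups, 80 mm across, 155 mm high, at the left (+y); origin under its centre.
- milk: Bystander: upright white milk carton, 70 x 70 x 210 mm, at the right (-y); origin under its centre.
- sign: Bystander: small blackboard on a wooden foot 110 x 140 mm, 140 mm high, at the back; origin under its centre.
- flat_box: Bystander: flat brown box 130 x 80 x 25 mm at the back right, not a tea carton; origin under its centre.
- shaker: Bystander: small steel salt shaker, 36 mm across, 65 mm high, standing between the sauce bottle and carton_3; origin under its centre.
Mind the look-alikes: they are no part of the job. Leave any purple or red look-alike of the carton_placed alone.

How it is judged (in metres and radians):
At the end, for the whole second after the job is handed in: The carton already there and three others lie at rest on the pallet, lid up (within 4.5 degrees of level, undersides within 5 mm of the pallet's top), one in each of the four pinwheel places: centre within 12 mm and long side within 8 degrees (horizontal distance between carton_placed and slot0 below 0.012 m and angle between the x axis of carton_placed and the x axis of pallet, either way round below 0.14 rad and angle between carton_placed's own z axis and vertical below 0.08 rad and z of carton_placed in the frame of pallet between 0.025 and 0.035 m and linear speed of carton_placed below 0.02 m/s and ((horizontal distance between carton_1 and slot1 below 0.012 m and angle between the x axis of carton_1 and the y axis of pallet, either way round below 0.14 rad and angle between carton_1's own z axis and vertical below 0.08 rad and z of carton_1 in the frame of pallet between 0.025 and 0.035 m and linear speed of carton_1 below 0.02 m/s) or (horizontal distance between carton_2 and slot1 below 0.012 m and angle between the x axis of carton_2 and the y axis of pallet, either way round below 0.14 rad and angle between carton_2's own z axis and vertical below 0.08 rad and z of carton_2 in the frame of pallet between 0.025 and 0.035 m and linear speed of carton_2 below 0.02 m/s) or (horizontal distance between carton_3 and slot1 below 0.012 m and angle between the x axis of carton_3 and the y axis of pallet, either way round below 0.14 rad and angle between carton_3's own z axis and vertical below 0.08 rad and z of carton_3 in the frame of pallet between 0.025 and 0.035 m and linear speed of carton_3 below 0.02 m/s)) and ((horizontal distance between carton_1 and slot2 below 0.012 m and angle between the x axis of carton_1 and the x axis of pallet, either way round below 0.14 rad and angle between carton_1's own z axis and vertical below 0.08 rad and z of carton_1 in the frame of pallet between 0.025 and 0.035 m and linear speed of carton_1 below 0.02 m/s) or (horizontal distance between carton_2 and slot2 below 0.012 m and angle between the x axis of carton_2 and the x axis of pallet, either way round below 0.14 rad and angle between carton_2's own z axis and vertical below 0.08 rad and z of carton_2 in the frame of pallet between 0.025 and 0.035 m and linear speed of carton_2 below 0.02 m/s) or (horizontal distance between carton_3 and slot2 below 0.012 m and angle between the x axis of carton_3 and the x axis of pallet, either way round below 0.14 rad and angle between carton_3's own z axis and vertical below 0.08 rad and z of carton_3 in the frame of pallet between 0.025 and 0.035 m and linear speed of carton_3 below 0.02 m/s)) and ((horizontal distance between carton_1 and slot3 below 0.012 m and angle between the x axis of carton_1 and the y axis of pallet, either way round below 0.14 rad and angle between carton_1's own z axis and vertical below 0.08 rad and z of carton_1 in the frame of pallet between 0.025 and 0.035 m and linear speed of carton_1 below 0.02 m/s) or (horizontal distance between carton_2 and slot3 below 0.012 m and angle between the x axis of carton_2 and the y axis of pallet, either way round below 0.14 rad and angle between carton_2's own z axis and vertical below 0.08 rad and z of carton_2 in the frame of pallet between 0.025 and 0.035 m and linear speed of carton_2 below 0.02 m/s) or (horizontal distance between carton_3 and slot3 below 0.012 m and angle between the x axis of carton_3 and the y axis of pallet, either way round below 0.14 rad and angle between carton_3's own z axis and vertical below 0.08 rad and z of carton_3 in the frame of pallet between 0.025 and 0.035 m and linear speed of carton_3 below 0.02 m/s))); the robot touches nothing.
It fails at once if a bystander (bottle, jar, bowl, cups, milk, sign, flat box, shaker) is pushed more than 30 mm away or knocked over (distance of any of sauce_bottle, jar, bowl, cups, milk, sign, flat_box, shaker from where it was at the start of the episode above 0.03 m or angle between any of sauce_bottle, jar, bowl, cups, milk, sign, flat_box, shaker's own z axis and vertical above 0.5 rad).
It fails at once if a carton is dropped onto the pallet (moves faster than 0.6 m/s while less than 30 mm above it) ((horizontal distance between carton_1 and pallet below 0.11 m and z of carton_1 in the frame of pallet below 0.06 m and linear speed of carton_1 above 0.6 m/s) or (horizontal distance between carton_2 and pallet below 0.11 m and z of carton_2 in the frame of pallet below 0.06 m and linear speed of carton_2 above 0.6 m/s) or (horizontal distance between carton_3 and pallet below 0.11 m and z of carton_3 in the frame of pallet below 0.06 m and linear speed of carton_3 above 0.6 m/s)).
It also fails if it takes over 72 s, if anything falls off the work surface, if the arm or the gripper's body presses on something with over 40 N, if the wrist force passes 120 N, or if a joint passes its speed limit or range.

## Working session

There is one attempt and no reset: what is moved stays moved. The work goes in short steps, Python scripts to look and compute and a shell command to move; the robot and the scene stay as the last step left them, time stands still between calls to the robot, and variables do not carry over. Pictures are saved under pics/ and viewed, and the job is handed in when it is done.

```bash
ls -la; mkdir -p pics; cat > h.py <<'E'
import numpy as np, cv2
from rig import telemetry, viewer, ticket
def cap(n,tag):
    c=viewer.capture(n); cv2.imwrite(f'pics/{tag}.png',c['image']); np.savez(f'pics/{tag}.npz',**{k:c[k] for k in c}); return c
def load(tag): return dict(np.load(f'pics/{tag}.npz'))
def rays(c,uv):
    uv=np.asarray(uv,float).reshape(-1,1,2)
    p=cv2.undistortPoints(uv,np.array(c['camera_matrix']),np.array(c['dist'])).reshape(-1,2)
    d=np.c_[p[:,0],-p[:,1],-np.ones(len(p))]
    return np.array(c['xyz']), d@np.array(c['rotation']).T
def onplane(c,uv,z):
    o,d=rays(c,uv); t=(z-o[2])/d[:,2]; return o+d*t[:,None]
def cloud(c):
    h,w=c['depth'].shape; v,u=np.mgrid[0:h,0:w]
    o,d=rays(c,np.c_[u.ravel(),v.ravel()]); P=o+d*c['depth'].reshape(-1,1)
    return P.reshape(h,w,3)
E
python3 - <<'E'
from h import *
print(telemetry.read_state())
for n in ['scene','top','wrist']:
    c=cap(n,n+'0'); print(n,c['xyz'],np.round(c['rotation'],3).tolist(),np.array(c['camera_matrix']).tolist(),c['dist'])
E
```

```text
total 12
drwxr-xr-x  3 agent agent 4096 Dec  5 18:57 .
drwxr-xr-x 23 root  root  4096 Dec  5 18:57 ..
drwxr-xr-x  2 agent agent 4096 Dec  5 18:57 pics
{'time_s': 0.0, 'joint_positions': array([ 6.20817411e+01,  3.02812757e+01,  8.21567478e+01, -7.82264498e-04,
        6.76882077e+01, -1.02277716e+01]), 'qvel': array([-0.04322841, -0.0057074 ,  0.08916255,  0.0779376 ,  0.04404814,
       -0.09285099]), 'tau': array([-5.08240137e-04, -4.40038919e+01, -1.76590616e+01,  6.30507711e-02,
        5.83431136e-02, -1.88782205e-04]), 'position': array([0.18955304, 0.59479183, 0.22154486]), 'tcp_rot': array([[-9.52713332e-01,  3.03868829e-01, -1.02037789e-03],
       [ 3.03870306e-01,  9.52711407e-01, -1.95265121e-03],
       [ 3.78775814e-04, -2.17037938e-03, -9.99997573e-01]]), 'force': array([ 0.40913432, -0.40503188,  0.31207647]), 'moment': array([-0.01431755,  0.03855919,  0.01861051]), 'opening': 0.9993995461810619}
scene [1.50090511 0.54173745 1.09894352] [[-0.469, -0.612, 0.637], [0.883, -0.309, 0.354], [-0.02, 0.728, 0.685]] [[477.48418431494207, 0.0, 259.41453526180004], [0.0, 477.48418431494207, 197.6235309374715], [0.0, 0.0, 1.0]] [-0.01752856  0.          0.          0.          0.        ]
top [ 0.2147823  -0.0114163   1.78081213] [[0.01, 0.981, -0.195], [-1.0, 0.008, -0.012], [-0.01, 0.195, 0.981]] [[447.15485406791424, 0.0, 254.27563901387796], [0.0, 447.15485406791424, 194.16236890772834], [0.0, 0.0, 1.0]] [-0.07784946  0.          0.          0.          0.        ]
wrist [0.11193752 0.61966561 0.38268514] [[0.304, -0.91, -0.28], [0.953, 0.29, 0.092], [-0.002, -0.295, 0.956]] [[307.04878624455984, 0.0, 255.09437600863774], [0.0, 307.04878624455984, 186.46011253351153], [0.0, 0.0, 1.0]] [0.00102928 0.         0.         0.         0.        ]
```

View pics/scene0.png

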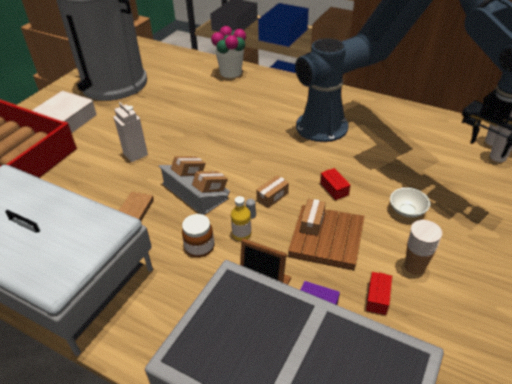

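View pics/top0.png

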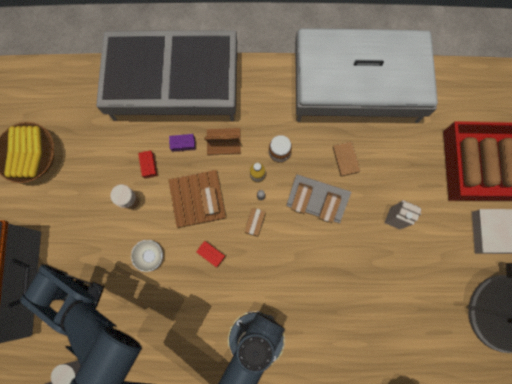

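View pics/wrist0.png

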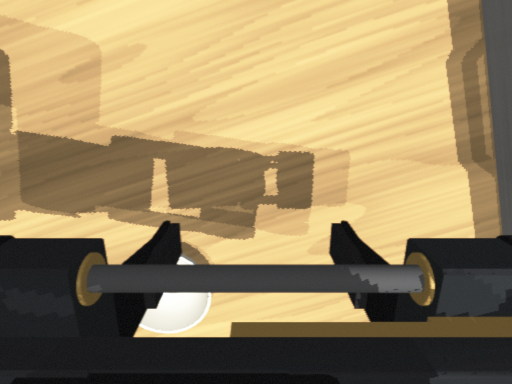

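```bash
python3 - <<'E'
from h import *
c=load('top0')['image'];k=c[125:275,135:370];cv2.imwrite('pics/topcrop.png',cv2.resize(k,None,fx=3.4,fy=3.4,interpolation=cv2.INTER_CUBIC))
c=load('scene0')['image'];k=c[140:275,150:370];cv2.imwrite('pics/scenecrop.png',cv2.resize(k,None,fx=3.6,fy=3.6,interpolation=cv2.INTER_CUBIC))
E
```

```text
(no output)
```

View pics/topcrop.png

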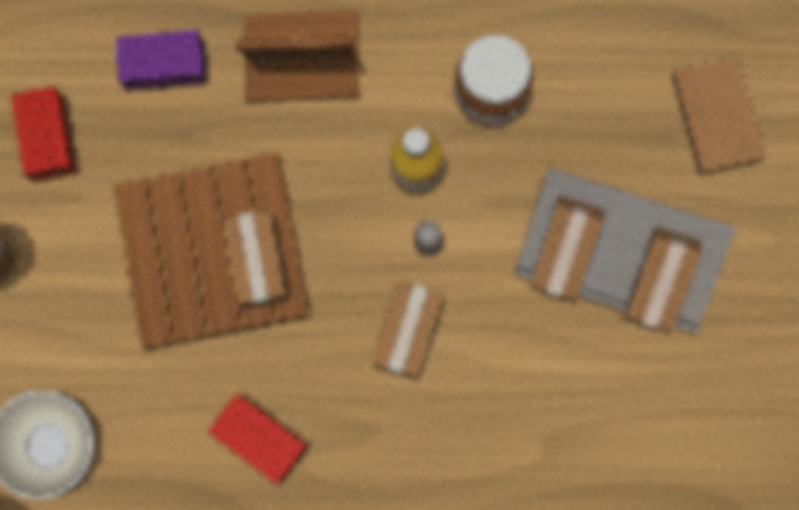

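View pics/scenecrop.png

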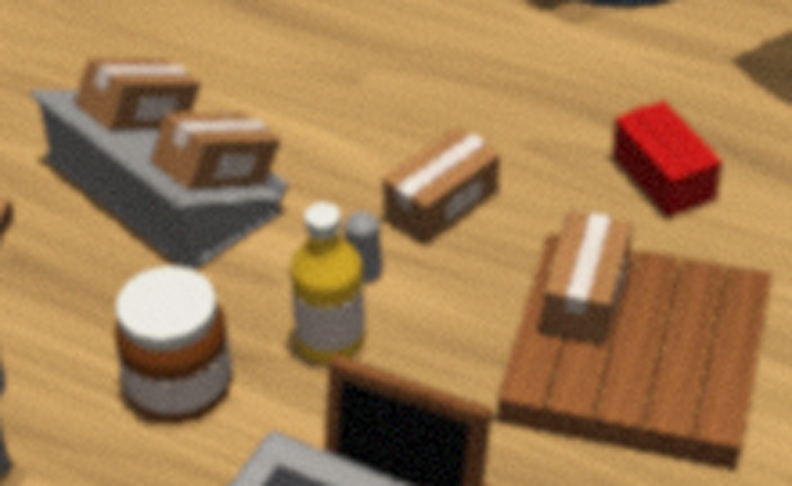

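```bash
python3 - <<'E'
from h import *
T=load('top0'); S=load('scene0')
for c,n in ((T,'top'),(S,'scene')):
    P=cloud(c); X,Y,Z=P[...,0],P[...,1],P[...,2]
    ok=c['depth']>0
    tab=ok&(abs(Z)<.015)&(X>.3)&(X<.8)&(abs(Y)<.5); print(n,'table z',np.median(Z[tab]))
    def comp(lo,hi,xr,yr):
        m=(ok&(Z>lo)&(Z<hi)&(X>xr[0])&(X<xr[1])&(Y>yr[0])&(Y<yr[1]))
        nl,l,st,ce=cv2.connectedComponentsWithStats(m.astype(np.uint8))
        for i in range(1,nl):
            if st[i,4]<30: continue
            q=l==i; pts=np.c_[X[q],Y[q]].astype(np.float32)
            print(n,(lo,hi),'n',st[i,4],'px',ce[i].round(0),'mean',pts.mean(0).round(4),'rect',[np.round(a,3) for a in cv2.minAreaRect(pts*1000)],'z',np.median(Z[q]).round(4))
    comp(.018,.04,(.35,.8),(-.45,.45))
    comp(.043,.06,(.35,.8),(-.45,.45))
    comp(.07,.09,(.35,.8),(-.45,.45))
    comp(.02,.3,(.35,.85),(-.6,.6))
E
```

```text
top table z -0.0004614738913150118
top (0.018, 0.04) n 35 px [189. 147.] mean [0.7592 0.2809] rect [array([758.569, 281.668]), array([35.675, 82.139]), np.float64(37.938)] z 0.0291
top (0.018, 0.04) n 544 px [346. 158.] mean [ 0.7167 -0.3637] rect [array([ 717.881, -364.411]), array([132.797,  78.696]), np.float64(13.972)] z 0.0248
top (0.018, 0.04) n 34 px [153. 168.] mean [0.668  0.4235] rect [array([674.184, 421.064]), array([35.97 , 96.634]), np.float64(76.564)] z 0.0301
top (0.018, 0.04) n 2013 px [194. 198.] mean [0.5458 0.2513] rect [array([545.776, 240.827]), array([202.058, 200.354]), np.float64(12.004)] z 0.0291
top (0.018, 0.04) n 54 px [290. 201.] mean [ 0.5363 -0.134 ] rect [array([ 538.83, -135.01]), array([20.108, 49.747]), np.float64(71.805)] z 0.03
top (0.018, 0.04) n 149 px [314. 209.] mean [ 0.5068 -0.2281] rect [array([ 509.043, -227.777]), array([57.072, 48.663]), np.float64(72.026)] z 0.0298
top (0.018, 0.04) n 66 px [338. 216.] mean [ 0.4761 -0.3244] rect [array([ 478.081, -324.616]), array([24.745, 49.708]), np.float64(71.179)] z 0.0311
top (0.018, 0.04) n 59 
[... 9455 characters left out ...]
ean [ 0.7667 -0.076 ] rect [array([756.043, -85.274]), array([88.578, 88.458]), np.float64(87.22)] z 0.081
scene (0.02, 0.3) n 1327 px [422. 244.] mean [0.5533 0.5124] rect [array([536.755, 511.234]), array([79.904, 79.328]), np.float64(50.673)] z 0.1312
scene (0.02, 0.3) n 1312 px [263. 259.] mean [0.7813 0.1473] rect [array([778.249, 144.109]), array([ 36.903, 131.123]), np.float64(1.973)] z 0.1006
scene (0.02, 0.3) n 812 px [380. 291.] mean [0.6972 0.4521] rect [array([688.438, 450.714]), array([107.374,  56.873]), np.float64(12.872)] z 0.0487
scene (0.02, 0.3) n 468 px [321. 292.] mean [0.7726 0.3157] rect [array([772.441, 312.22 ]), array([ 44.085, 101.209]), np.float64(1.495)] z 0.0494
```

```bash
python3 - <<'E'
from h import *
T=load('top0'); S=load('scene0')
def yawR(a): return np.array([[np.cos(a),-np.sin(a)],[np.sin(a),np.cos(a)]])
for c,n in ((T,'top'),(S,'scene')):
    P=cloud(c).reshape(-1,3); P=P[(c['depth'].ravel()>0)]
    q=P[(P[:,0]>.4)&(P[:,0]<.68)&(P[:,1]>-.4)&(P[:,1]<-.08)&(P[:,2]>.01)]
    a=np.radians(-18); r=yawR(a); b=np.radians(30)
    o=np.array([.537,-.2395]) # stand approx centre
    l=(q[:,:2]-o)@r            # stand frame x,y
    s=l[:,0]*np.cos(b)+q[:,2]*np.sin(b); h=-l[:,0]*np.sin(b)+q[:,2]*np.cos(b)
    pl=np.median(h[(abs(l[:,1])<.02)&(abs(l[:,0])<.04)]); print(n,'plate h',pl)
    for sg in (1,-1):
        m=(h-pl>.044)&(h-pl<.056)&(sg*l[:,1]>0)
        pts=np.c_[s[m],l[m,1]].astype(np.float32)
        (cx,cy),sz,an=cv2.minAreaRect(pts*1000); cx/=1000;cy/=1000
        hh=np.median(h[m])
        # robust extents
        e=[np.percentile(pts[:,k],[1,99]).round(4) for k in (0,1)]
        lx=cx*np.cos(b)-hh*np.sin(b); z=cx*np.sin(b)+hh*np.cos(b)
        print(n,sg,'n',m.sum(),'lid h',(hh-pl).round(4),'size',np.round(sz,1),'ang',round(an,1),'ext',e,'lid centre',(r@[lx,cy]+o).round(4),round(z,4),
         'axis(plane) mean',pts.mean(0).round(4))
E
```

```text
top plate h 0.04017420292783417
top 1 n 326 lid h 0.0502 size [ 55.9 102.4] ang 89.9 ext [array([-0.024 ,  0.0744]), array([0.0346, 0.0895])] lid centre [ 0.5337 -0.1736] 0.0908 axis(plane) mean [0.0247 0.0614]
top -1 n 323 lid h 0.0505 size [102.9  55.9] ang 0.3 ext [array([-0.0248,  0.074 ]), array([-0.0811, -0.0258])] lid centre [ 0.4972 -0.2827] 0.0906 axis(plane) mean [ 0.0247 -0.0531]
scene plate h 0.05178899133051669
  return _methods._mean(a, axis=axis, dtype=dtype,
  ret = ret.dtype.type(ret / rcount)
Traceback (most recent call last):
IndexError: index -1 is out of bounds for axis 0 with size 0
```

```bash
python3 -m inch '[{"tx":0.8,"ty":-2,"tz":0,"spin":0,"gripper":-1},{"tx":2.4,"ty":-6,"tz":0,"spin":0.01,"gripper":-1},{"tx":4.2,"ty":-10.5,"tz":0,"spin":0.02,"gripper":-1},{"tx":6,"ty":-15,"tz":0,"spin":0.024,"gripper":-1},{"tx":7.8,"ty":-19.5,"tz":0,"spin":0.024,"gripper":-1},{"tx":9.6,"ty":-24,"tz":0,"spin":0.024,"gripper":-1},{"tx":11.4,"ty":-28.5,"tz":0,"spin":0.024,"gripper":-1},{"tx":13.2,"ty":-33,"tz":0,"spin":0.024,"gripper":-1},{"tx":15,"ty":-37.5,"tz":0,"spin":0.024,"gripper":-1},{"tx":16.8,"ty":-42,"tz":0,"spin":0.024,"gripper":-1}]'
python3 -m inch '[{"tx":1.8,"ty":-4.5,"tz":0,"spin":0,"gripper":-1},{"tx":3.6,"ty":-9,"tz":0,"spin":0,"gripper":-1},{"tx":5.2,"ty":-13,"tz":-1,"spin":0,"gripper":-1},{"tx":6.2,"ty":-15.2,"tz":-3,"spin":0,"gripper":-1},{"tx":6.6,"ty":-16.1,"tz":-5,"spin":0,"gripper":-1},{"tx":6.6,"ty":-16.1,"tz":-6,"spin":0,"gripper":-1},{"tx":6.6,"ty":-16.1,"tz":-6.3,"spin":0,"gripper":-1},{"tx":6.6,"ty":-16.1,"tz":-6.3,"spin":0,"gripper":-1},{"tx":6.6,"ty":-16.1,"tz":-6.3,"spin":0,"gripper":-1},{"tx":6.6,"ty":-16.1,"tz":-6.3,"spin":0,"gripper":-1}]'
python3 - <<'E'
from h import *
c=cap('wrist','w1'); print(c['xyz'])
E
```

```text
time_s: 1.15
position: [0.3582, 0.1737, 0.2227]
tcp_rot: [[-0.96, 0.281, 0.0], [0.281, 0.96, 0.0], [-0.0, 0.0, -1.0]]
force: [1.0, 0.7, 0.3]
opening: 0.995
time_s: 2.15
position: [0.4242, 0.015, 0.1603]
tcp_rot: [[-0.96, 0.28, 0.002], [0.28, 0.96, -0.0], [-0.002, 0.0, -1.0]]
force: [0.3, 0.8, -0.4]
opening: 1.0
[0.34550532 0.03763118 0.32113676]
```

View pics/w1.png

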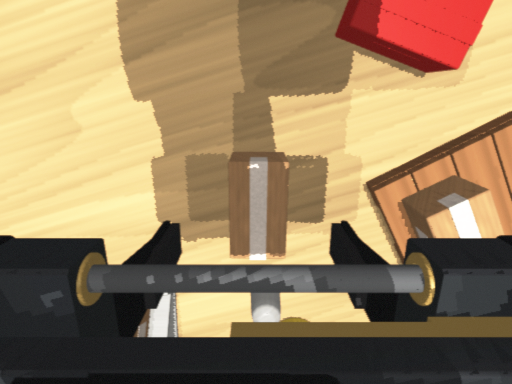

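```bash
cat >> h.py <<'E'
def lid(c,lo,hi,xr,yr):
    P=cloud(c); m=(c['depth']>0)&(P[...,2]>lo)&(P[...,2]<hi)&(P[...,0]>xr[0])&(P[...,0]<xr[1])&(P[...,1]>yr[0])&(P[...,1]<yr[1])
    nl,l,st,ce=cv2.connectedComponentsWithStats(m.astype(np.uint8))
    i=1+np.argmax(st[1:,4]); q=l==i
    pts=P[q]; (cx,cy),s,a=cv2.minAreaRect((pts[:,:2]*1000).astype(np.float32))
    if s[0]<s[1]: a-=90
    print('n',st[i,4],'c',round(cx,1),round(cy,1),'size',np.round(s,1),'long ang',round(a,2),'z',np.median(pts[:,2]).round(4),'px',ce[i].round(0))
E
python3 - <<'E'
from h import *
c=load('w1'); lid(c,.043,.06,(.38,.52),(-.06,.08))
E
```

```text
n 5755 c 452.6 9.4 size [ 56.  101.1] long ang -16.7 z 0.0489 px [258. 208.]
```

```bash
python3 -m inch '[{"tx":0,"ty":0.1,"tz":-3,"spin":-0.005,"gripper":-1},{"tx":0,"ty":0.1,"tz":-7,"spin":-0.005,"gripper":-1},{"tx":0,"ty":0.1,"tz":-11,"spin":-0.005,"gripper":-1},{"tx":0,"ty":0.1,"tz":-13.5,"spin":-0.005,"gripper":-1},{"tx":0,"ty":0.1,"tz":-14.6,"spin":-0.005,"gripper":-1},{"tx":0,"ty":0.1,"tz":-14.6,"spin":-0.005,"gripper":-1},{"tx":0,"ty":0.1,"tz":-14.6,"spin":-0.005,"gripper":1},{"tx":0,"ty":0.1,"tz":-14.6,"spin":-0.005,"gripper":1},{"tx":0,"ty":0.1,"tz":-14.6,"spin":-0.005,"gripper":1},{"tx":0,"ty":0.1,"tz":-14.6,"spin":-0.005,"gripper":1}]'
```

```text
time_s: 3.2
position: [0.4245, 0.0153, 0.0144]
tcp_rot: [[-0.958, 0.286, 0.002], [0.286, 0.958, -0.0], [-0.002, 0.0, -1.0]]
force: [0.1, 0.4, 0.3]
opening: 0.721
```

```bash
python3 -m inch '[{"tx":0,"ty":0,"tz":0,"spin":0,"gripper":1},{"tx":0,"ty":0,"tz":0,"spin":0,"gripper":1},{"tx":0,"ty":0,"tz":1,"spin":0,"gripper":1},{"tx":0,"ty":0,"tz":3,"spin":0,"gripper":1},{"tx":0,"ty":0,"tz":6,"spin":0,"gripper":1},{"tx":0,"ty":0,"tz":9,"spin":0,"gripper":1},{"tx":0,"ty":0,"tz":12,"spin":0,"gripper":1},{"tx":0,"ty":0,"tz":13.5,"spin":0,"gripper":1},{"tx":0,"ty":0,"tz":14,"spin":0,"gripper":1},{"tx":0,"ty":0,"tz":14,"spin":0,"gripper":1}]'
python3 - <<'E'
from h import *
c=cap('wrist','w2'); lid(c,.15,.25,(.38,.52),(-.06,.08))
print(telemetry.read_state()['force'],telemetry.read_state()['moment'])
E
```

```text
time_s: 4.2
position: [0.4238, 0.0154, 0.1541]
tcp_rot: [[-0.958, 0.286, 0.001], [0.286, 0.958, -0.0], [-0.001, -0.0, -1.0]]
force: [-0.7, -0.2, -2.6]
opening: 0.644
n 38101 c 417.6 7.1 size [141.8  67.1] long ang 75.79 z 0.2383 px [263. 282.]
[ 0.31728421  0.84889517 -2.47914037] [ 0.0099882   0.0928513  -0.00560912]
```

View pics/w2.png

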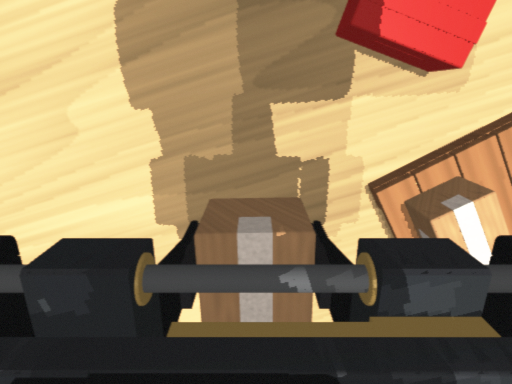

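```bash
cat >> h.py <<'E'
def held(c,tcp,yaw_long,tag=''):
    # points of lid in hand: tool-local frame u along long dir, w across
    P=cloud(c).reshape(-1,3); P=P[c['depth'].ravel()>0]-np.array(tcp)
    u=np.array([np.cos(yaw_long),np.sin(yaw_long)]); w=np.array([-u[1],u[0]])
    q=np.c_[P[:,:2]@u,P[:,:2]@w,P[:,2]]
    m=(abs(q[:,1])<.022)&(abs(q[:,0])<.09)&(q[:,2]>-.02)&(q[:,2]<.065)
    q=q[m]; 
    t=q[(q[:,2]>.015)&(q[:,2]<.06)]
    k=np.polyfit(t[:,0],t[:,2],1); r=abs(np.polyval(k,t[:,0])-t[:,2])<.002
    k=np.polyfit(t[r,0],t[r,2],1)
    print(tag,'lid slope deg',np.degrees(np.arctan(k[0])).round(2),'z at tcp',k[1].round(4),'u range',np.percentile(t[r,0],[.5,99.5]).round(4),'n',r.sum())
E
python3 - <<'E'
from h import *
c=load('w2'); held(c,(0.4238,.0154,.1541),np.radians(163.3))
E
```

```text
lid slope deg -4.37 z at tcp 0.0333 u range [-0.0276  0.0215] n 3078
```

```bash
python3 - <<'E'
from h import *
for tag in('w1','w2'):
    c=load(tag);P=cloud(c); 
    t=P[0:150,0:330].reshape(-1,3); A=np.c_[t[:,:2],np.ones(len(t))]; k=np.linalg.lstsq(A,t[:,2],rcond=None)[0]; print(tag,'table',np.degrees(k[:2]).round(2),(t[:,2].mean()).round(4))
c=load('w1');P=cloud(c);t=P[175:250,238:280].reshape(-1,3);t=t[abs(t[:,2]-.049)<.006]
A=np.c_[t[:,:2],np.ones(len(t))]; k=np.linalg.lstsq(A,t[:,2],rcond=None)[0];print('lid w1',np.degrees(k[:2]))
c=load('w2');P=cloud(c);
for r in range(200,262,5): print(r,P[r,225].round(4),P[r,290].round(4),c['depth'][r,225])
E
```

```text
w1 table [0.81 0.5 ] 0.0001
w2 table [0.85 0.51] 0.0001
lid w1 [-0.02996493  0.01679194]
200 [0.3991 0.0038 0.1437] [0.4093 0.0407 0.1459] 0.18183649
205 [0.3987 0.005  0.1539] [0.4089 0.0398 0.1544] 0.17187825
210 [0.3989 0.0057 0.1616] [0.4088 0.039  0.1618] 0.1645181
215 [0.3998 0.0059 0.1666] [0.4082 0.0383 0.1696] 0.1600258
220 [0.3995 0.0067 0.1743] [0.4083 0.0377 0.1752] 0.15241788
225 [0.3999 0.0072 0.1798] [0.4087 0.037  0.18  ] 0.14723493
230 [0.4001 0.0076 0.1853] [0.4081 0.0365 0.1864] 0.14206861
235 [0.4012 0.0075 0.1881] [0.41   0.0358 0.1875] 0.13967603
240 [0.4029 0.0071 0.1898] [0.4122 0.0352 0.1879] 0.13861853
245 [0.4056 0.0062 0.189 ] [0.4144 0.0346 0.1885] 0.14022163
250 [0.4078 0.0055 0.1894] [0.4164 0.034  0.1893] 0.14046182
255 [0.4105 0.0046 0.189 ] [0.4199 0.0332 0.1875] 0.14174141
260 [0.4133 0.0036 0.1884] [0.4218 0.0326 0.1886] 0.14317584
```

```bash
python3 -m inch '[{"tx":0.5,"ty":1.5,"tz":0,"spin":0.05,"gripper":1},{"tx":2,"ty":5,"tz":0,"spin":0.1,"gripper":1},{"tx":3.5,"ty":8.5,"tz":0,"spin":0.18,"gripper":1},{"tx":5,"ty":12.5,"tz":0,"spin":0.26,"gripper":1},{"tx":6.7,"ty":16.5,"tz":0,"spin":0.34,"gripper":1},{"tx":8.4,"ty":20.5,"tz":0,"spin":0.42,"gripper":1},{"tx":10,"ty":24.5,"tz":0,"spin":0.48,"gripper":1},{"tx":11,"ty":27,"tz":0,"spin":0.504,"gripper":1},{"tx":11.2,"ty":27.7,"tz":0,"spin":0.504,"gripper":1},{"tx":11.2,"ty":27.7,"tz":0,"spin":0.504,"gripper":1}]'
python3 - <<'E'
from h import *
c=cap('wrist','w3')
E
```

```text
time_s: 5.25
position: [0.5347, 0.2927, 0.1514]
tcp_rot: [[-0.977, -0.214, -0.004], [-0.214, 0.977, -0.002], [0.004, -0.001, -1.0]]
force: [-0.6, -1.3, -2.3]
opening: 0.641
```

View pics/w3.png

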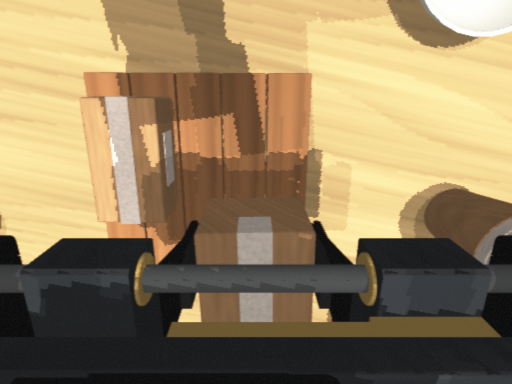

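```bash
cat >> h.py <<'E'
def pallet_wrist(c):
    P=cloud(c); m=(c['depth']>0)&(P[...,2]>.018)&(P[...,2]<.045)
    nl,l,st,ce=cv2.connectedComponentsWithStats(m.astype(np.uint8)); i=1+np.argmax(st[1:,4]); q=P[l==i]
    print('pallet px box',st[i].tolist(),'z',np.median(q[:,2]).round(4))
    return q
E
python3 - <<'E'
from h import *
c=load('w3'); q=pallet_wrist(c)
a=np.radians(12.2)
for deg in (11.8,12.2,12.6):
    a=np.radians(deg); u=q[:,:2]@[np.cos(a),np.sin(a)]; w=q[:,:2]@[-np.sin(a),np.cos(a)]
    # near edge u min by bins of w ; +w edge by bins of u
    b=np.arange(w.min()+.01,w.max()-.01,.01); e=[u[(w>x)&(w<x+.01)].min() for x in b]
    bu=np.arange(u.min()+.01,u.max()-.01,.01); f=[w[(u>x)&(u<x+.01)].max() for x in bu]
    print(deg,'near edge slope deg',np.degrees(np.polyfit(b,e,1)[0]).round(2),np.median(e).round(4),'left edge',np.degrees(np.polyfit(bu[:8],f[:8],1)[0]).round(2),np.round(f,4)[:10])
    print('w span',w.min(),w.max())
    uc=np.median(e)+.1; wc=np.median(f[:8])-.1
    print('centre',uc*np.cos(a)-wc*np.sin(a),uc*np.sin(a)+wc*np.cos(a))
lid(c,.07,.09,(.4,.62),(.1,.26))
P=cloud(c)
E
```

```text
pallet px box [84, 73, 228, 191, 21304] z 0.0288
11.8 near edge slope deg -0.52 0.4858 left edge 0.36 [0.2256 0.2257 0.2256 0.2259 0.2256 0.2261 0.2258 0.2262 0.2261 0.2261]
w span 0.026593280948766 0.22638567983808042
centre 0.5477505581607116 0.24287796707283427
12.2 near edge slope deg -0.11 0.4868 left edge -0.04 [0.2222 0.2221 0.222  0.2222 0.2218 0.2223 0.2218 0.2222 0.222  0.222 ]
w span 0.0229074682103263 0.2222726835780006
centre 0.5477484377751866 0.24338833058838616
12.6 near edge slope deg 0.28 0.4877 left edge -0.45 [0.2187 0.2185 0.2184 0.2184 0.218  0.2184 0.2179 0.2182 0.2179 0.2179]
w span 0.018422171799488588 0.21867107585238602
centre 0.5477181959880111 0.24376719520738832
n 9301 c 529.1 186.9 size [100.7  56.8] long ang 11.72 z 0.0789 px [126. 158.]
```

```bash
cat >> h.py <<'E'
def heldpose(c,tcpz,tool_z,deg,lo=.018,hi=.034,vlim=(150,262),ulim=(175,335)):
    """end face of held carton nearest the camera: deg = world angle of direction from near end to far end"""
    a=np.radians(deg); P=cloud(c)[vlim[0]:vlim[1],ulim[0]:ulim[1]].reshape(-1,3)
    P=P[(P[:,2]>tcpz-.012)&(P[:,2]<tcpz+.045)]
    u=P[:,:2]@[np.cos(a),np.sin(a)]; w=P[:,:2]@[-np.sin(a),np.cos(a)]
    h=P[:,2]-tcpz
    face=(h>0)&(h<.028); uf=np.median(u[face]); 
    f=face&(abs(u-uf)<.003); k=np.polyfit(w[f],u[f],1); kz=np.polyfit(h[f],u[f],1)
    print('face u',uf.round(4),'w',np.percentile(w[f],[1,50,99]).round(4),'width',np.ptp(np.percentile(w[f],[1,99])).round(4),'yaw err deg',np.degrees(np.arctan(k[0])).round(2),'lean deg',np.degrees(np.arctan(kz[0])).round(2))
    l=(u>uf+.004)&(u<uf+.018)&(h>.025); k2=np.polyfit(u[l],h[l],1); print('lid slope',np.degrees(np.arctan(k2[0])).round(2),'lid h',np.median(h[l]).round(4))
    wc=np.percentile(w[f],[1,99]).mean(); uc=uf+.05
    ctr=np.array([uc*np.cos(a)-wc*np.sin(a),uc*np.sin(a)+wc*np.cos(a)]); print('centre',ctr.round(4)); return ctr
def slots(c0=(.5478,.2437),deg=12.2):
    a=np.radians(deg); R=np.array([[np.cos(a),-np.sin(a)],[np.sin(a),np.cos(a)]])
    return np.array(c0)+(np.array([[-30.5,-52.5],[52.5,-30.5],[30.5,52.5],[-52.5,30.5]])/1000)@R.T
E
python3 - <<'E'
from h import *
c=load('w3'); ctr=heldpose(c,.1514,None,12.2); print(slots().round(4)); print('shift cm',(slots()[2]-ctr)*100)
ctr=heldpose(load('w2'),.1541,None,-16.7)
E
```

```text
face u 0.5637 w [0.146  0.1728 0.1995] width 0.0534 yaw err deg -1.12 lean deg 0.16
lid slope -3.25 lid h 0.0347
centre [0.5634 0.2985]
[[0.5291 0.1859]
 [0.6056 0.225 ]
 [0.5665 0.3015]
 [0.49   0.2624]]
shift cm [0.31349995 0.29177432]
face u 0.3808 w [0.1092 0.1361 0.1628] width 0.0535 yaw err deg -1.08 lean deg -0.15
lid slope -2.98 lid h 0.0347
centre [0.4517 0.0065]
```

```bash
python3 -m inch '[{"tx":0.1,"ty":0.1,"tz":-1,"spin":0,"gripper":1},{"tx":0.2,"ty":0.3,"tz":-3,"spin":0,"gripper":1},{"tx":0.2,"ty":0.3,"tz":-5.5,"spin":0,"gripper":1},{"tx":0.2,"ty":0.3,"tz":-7.5,"spin":0,"gripper":1},{"tx":0.2,"ty":0.3,"tz":-9,"spin":0,"gripper":1},{"tx":0.2,"ty":0.3,"tz":-10,"spin":0,"gripper":1},{"tx":0.2,"ty":0.3,"tz":-10.5,"spin":0,"gripper":1},{"tx":0.2,"ty":0.3,"tz":-10.7,"spin":0,"gripper":1},{"tx":0.2,"ty":0.3,"tz":-10.7,"spin":0,"gripper":1},{"tx":0.2,"ty":0.3,"tz":-10.7,"spin":0,"gripper":1}]'
python3 - <<'E'
from h import *
s=telemetry.read_state(); print(s['position'],s['force'])
c=cap('wrist','w4'); ctr=heldpose(c,s['position'][2],None,12.2); print('shift cm',(slots()[2]-ctr)*100)
E
```

```text
time_s: 6.3
position: [0.5385, 0.2957, 0.0473]
tcp_rot: [[-0.977, -0.213, 0.002], [-0.213, 0.977, 0.001], [-0.002, 0.0, -1.0]]
force: [-0.1, -0.0, -2.1]
opening: 0.644
[0.5385123  0.29567083 0.04733462] [-0.10917603 -0.00555351 -2.06015079]
face u 0.568 w [0.1482 0.1749 0.2014] width 0.0532 yaw err deg -1.07 lean deg -0.24
lid slope -2.78 lid h 0.0346
centre [0.5671 0.3015]
shift cm [-0.06003372 -0.00137142]
```

View pics/w4.png

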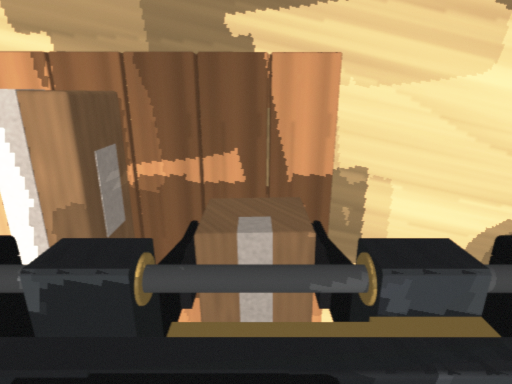

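```bash
python3 -m inch '[{"tx":0,"ty":0,"tz":-0.1,"spin":0,"gripper":1},{"tx":0,"ty":0,"tz":-0.2,"spin":0,"gripper":1},{"tx":0,"ty":0,"tz":-0.3,"spin":0,"gripper":1},{"tx":0,"ty":0,"tz":-0.3,"spin":0,"gripper":1},{"tx":0,"ty":0,"tz":-0.3,"spin":0,"gripper":-1},{"tx":0,"ty":0,"tz":-0.3,"spin":0,"gripper":-1},{"tx":0,"ty":0,"tz":-0.3,"spin":0,"gripper":-1},{"tx":0,"ty":0,"tz":-0.3,"spin":0,"gripper":-1},{"tx":0,"ty":0,"tz":-0.3,"spin":0,"gripper":-1},{"tx":0,"ty":0,"tz":-0.3,"spin":0,"gripper":-1}]'
```

```text
time_s: 7.35
position: [0.5379, 0.2954, 0.0435]
tcp_rot: [[-0.977, -0.213, -0.0], [-0.213, 0.977, -0.0], [0.0, -0.0, -1.0]]
force: [0.4, 0.4, -0.6]
opening: 0.991
```

```bash
python3 -m inch '[{"tx":0,"ty":0,"tz":1.5,"spin":0,"gripper":-1},{"tx":0,"ty":0,"tz":5,"spin":0,"gripper":-1},{"tx":0,"ty":0,"tz":9,"spin":0,"gripper":-1},{"tx":0,"ty":0,"tz":13,"spin":0,"gripper":-1},{"tx":0,"ty":-1,"tz":15,"spin":0,"gripper":-1},{"tx":0,"ty":-4,"tz":15.6,"spin":-0.05,"gripper":-1},{"tx":0.5,"ty":-8,"tz":15.6,"spin":-0.1,"gripper":-1},{"tx":1,"ty":-12,"tz":15.6,"spin":-0.2,"gripper":-1},{"tx":1.3,"ty":-16.5,"tz":15.6,"spin":-0.3,"gripper":-1},{"tx":1.6,"ty":-21,"tz":15.6,"spin":-0.4,"gripper":-1}]'
python3 -m inch '[{"tx":0.3,"ty":-4.5,"tz":0,"spin":-0.1,"gripper":-1},{"tx":0.6,"ty":-9,"tz":0,"spin":-0.129,"gripper":-1},{"tx":0.9,"ty":-13.5,"tz":0,"spin":-0.129,"gripper":-1},{"tx":1.2,"ty":-18,"tz":0,"spin":-0.129,"gripper":-1},{"tx":1.5,"ty":-22,"tz":0,"spin":-0.129,"gripper":-1},{"tx":1.6,"ty":-25,"tz":0,"spin":-0.129,"gripper":-1},{"tx":1.7,"ty":-26.5,"tz":0,"spin":-0.129,"gripper":-1},{"tx":1.7,"ty":-26.8,"tz":0,"spin":-0.129,"gripper":-1},{"tx":1.7,"ty":-26.8,"tz":0,"spin":-0.129,"gripper":-1},{"tx":1.7,"ty":-26.8,"tz":0,"spin":-0.129,"gripper":-1}]'
python3 - <<'E'
from h import *
c=cap('wrist','w5'); cap('top','t5'); lid(load('t5'),.07,.09,(.5,.65),(.24,.36)); lid(load('t5'),.07,.09,(.45,.6),(.12,.24))
E
```

```text
time_s: 8.35
position: [0.554, 0.084, 0.2009]
tcp_rot: [[-0.982, 0.188, 0.002], [0.188, 0.982, -0.0], [-0.002, 0.0, -1.0]]
force: [0.6, -0.5, 0.5]
opening: 1.001
time_s: 9.35
position: [0.5706, -0.1808, 0.1996]
tcp_rot: [[-0.951, 0.308, -0.001], [0.308, 0.951, 0.001], [0.001, 0.001, -1.0]]
force: [-0.1, 0.4, -0.1]
opening: 1.001
n 363 c 564.4 299.5 size [102.4  56.5] long ang 12.86 z 0.0789 px [180. 191.]
n 251 c 529.6 183.7 size [96.4 55.8] long ang 12.55 z 0.0787 px [208. 198.]
```

View pics/w5.png

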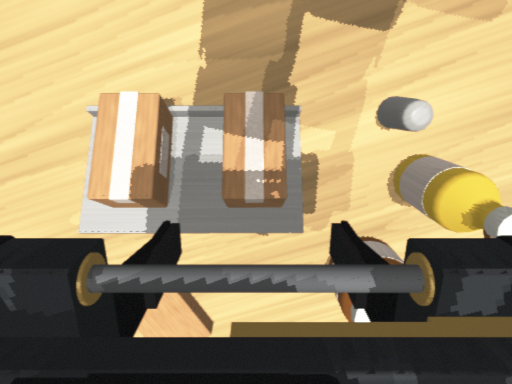

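View pics/t5.png

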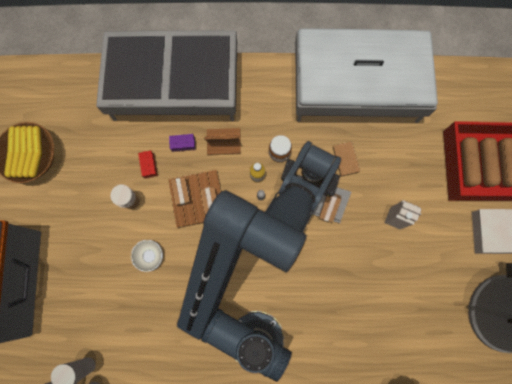

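```bash
cat >> h.py <<'E'
def standc(c,sg,o=(.539,-.237),deg=-18,d=30,n=-21.5):
    P=cloud(c).reshape(-1,3); P=P[(c['depth'].ravel()>0)]
    P=P[(P[:,0]>.4)&(P[:,0]<.68)&(P[:,1]>-.4)&(P[:,1]<-.08)&(P[:,2]>.01)]
    a=np.radians(deg); r=np.array([[np.cos(a),-np.sin(a)],[np.sin(a),np.cos(a)]]); b=np.radians(30)
    l=(P[:,:2]-o)@r; s=l[:,0]*np.cos(b)+P[:,2]*np.sin(b); h=-l[:,0]*np.sin(b)+P[:,2]*np.cos(b)
    pl=np.median(h[(abs(l[:,1])<.02)&(abs(l[:,0])<.04)])
    m=(h-pl>.044)&(h-pl<.056)&(sg*l[:,1]>0)&(abs(l[:,1])<.1)
    pts=np.c_[s[m],l[m,1]].astype(np.float32); (cx,cy),sz,an=cv2.minAreaRect(pts*1000); cx/=1000;cy/=1000; hh=np.median(h[m])
    f=lambda cx,hh:np.r_[r@[cx*np.cos(b)-hh*np.sin(b),cy]+o, cx*np.sin(b)+hh*np.cos(b)]
    print('n',m.sum(),'plate',pl.round(4),'lid h',(hh-pl).round(4),'size',np.round(sz,1),'ang',round(an,2),'lid centre',f(cx,hh).round(4),'pad',f(cx+d/1000,hh+n/1000).round(4))
E
python3 - <<'E'
from h import *
c=load('w5'); standc(c,1); standc(c,-1)
E
```

```text
n 0 plate 0.2561 lid h nan size [0. 0.] ang 0.0 lid centre [nan nan nan] pad [nan nan nan]
n 0 plate 0.2561 lid h nan size [0. 0.] ang 0.0 lid centre [nan nan nan] pad [nan nan nan]
  return _methods._mean(a, axis=axis, dtype=dtype,
  ret = ret.dtype.type(ret / rcount)
```

Gripper pixels polluted the plate estimate; I'll limit the height.

```bash
sed -i 's/&(P\[:,2\]>.01)\]$/\&(P[:,2]>.01)\&(P[:,2]<.135)]/' h.py; python3 - <<'E'
from h import *
c=load('w5'); standc(c,1); standc(c,-1)
E
```

```text
n 6719 plate 0.04 lid h 0.0501 size [100.8  56.1] ang 0.06 lid centre [ 0.534  -0.17    0.0893] pad [ 0.5689 -0.1813  0.0857]
n 6897 plate 0.04 lid h 0.05 size [100.9  56.6] ang 0.15 lid centre [ 0.4986 -0.2794  0.0893] pad [ 0.5336 -0.2907  0.0857]
```

```bash
python3 -m inch '[{"tx":-0.2,"ty":-0.1,"tz":-3,"spin":0,"gripper":-1},{"tx":-0.2,"ty":-0.1,"tz":-7,"spin":0,"gripper":-1},{"tx":-0.2,"ty":-0.1,"tz":-10,"spin":0,"gripper":-1},{"tx":-0.2,"ty":-0.1,"tz":-12.5,"spin":0,"gripper":-1},{"tx":-0.2,"ty":-0.1,"tz":-13.2,"spin":0,"gripper":-1},{"tx":-0.2,"ty":-0.1,"tz":-13.2,"spin":0,"gripper":-1},{"tx":-0.2,"ty":-0.1,"tz":-13.2,"spin":0,"gripper":1},{"tx":-0.2,"ty":-0.1,"tz":-13.2,"spin":0,"gripper":1},{"tx":-0.2,"ty":-0.1,"tz":-13.2,"spin":0,"gripper":1},{"tx":-0.2,"ty":-0.1,"tz":-13.2,"spin":0,"gripper":1}]'
```

```text
time_s: 10.45
position: [0.5694, -0.1838, 0.0685]
tcp_rot: [[-0.951, 0.31, 0.002], [0.31, 0.951, -0.001], [-0.002, -0.0, -1.0]]
force: [-0.7, -0.2, -0.3]
opening: 0.725
```

```bash
python3 -m inch '[{"tx":0,"ty":0,"tz":0,"spin":0,"gripper":1},{"tx":0,"ty":0,"tz":0,"spin":0,"gripper":1},{"tx":0,"ty":0,"tz":0.5,"spin":0,"gripper":1},{"tx":0,"ty":0,"tz":2,"spin":0,"gripper":1},{"tx":0,"ty":0,"tz":4.5,"spin":0,"gripper":1},{"tx":0,"ty":0,"tz":7.5,"spin":0,"gripper":1},{"tx":0,"ty":0,"tz":10,"spin":0,"gripper":1},{"tx":0,"ty":0,"tz":11,"spin":0,"gripper":1},{"tx":0,"ty":0,"tz":11.2,"spin":0,"gripper":1},{"tx":0,"ty":0,"tz":11.2,"spin":0,"gripper":1}]'
python3 - <<'E'
from h import *
c=cap('wrist','w6')
E
```

```text
time_s: 11.45
position: [0.5681, -0.1834, 0.1786]
tcp_rot: [[-0.951, 0.31, -0.002], [0.31, 0.951, 0.001], [0.002, 0.0, -1.0]]
force: [0.3, 0.1, -3.2]
opening: 0.645
```

View pics/w6.png

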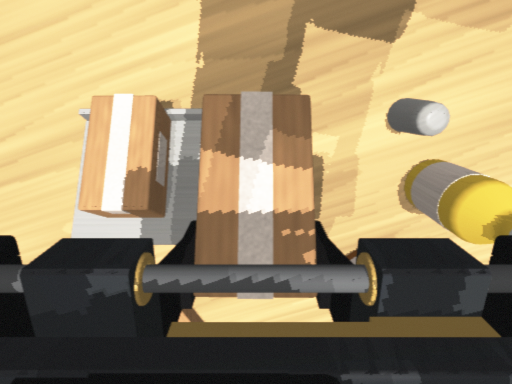

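```bash
python3 -m inch '[{"tx":-0.6,"ty":1,"tz":0,"spin":0,"gripper":1},{"tx":-2,"ty":3,"tz":0,"spin":0,"gripper":1},{"tx":-4.5,"ty":7,"tz":0,"spin":0,"gripper":1},{"tx":-7,"ty":11,"tz":0,"spin":0,"gripper":1},{"tx":-9.5,"ty":15,"tz":-1,"spin":0,"gripper":1},{"tx":-11.2,"ty":17.5,"tz":-3.5,"spin":0,"gripper":1},{"tx":-11.9,"ty":18.3,"tz":-6.5,"spin":0,"gripper":1},{"tx":-11.9,"ty":18.3,"tz":-9.5,"spin":0,"gripper":1},{"tx":-11.9,"ty":18.3,"tz":-12,"spin":0,"gripper":1},{"tx":-11.9,"ty":18.3,"tz":-12.5,"spin":0,"gripper":1}]'
```

```text
time_s: 12.5
position: [0.4472, 0.0005, 0.0521]
tcp_rot: [[-0.951, 0.309, -0.007], [0.309, 0.951, 0.002], [0.007, -0.0, -1.0]]
force: [0.5, 0.1, -1.8]
opening: 0.639
```

```bash
python3 -m inch '[{"tx":0,"ty":0,"tz":-0.5,"spin":0,"gripper":1},{"tx":0,"ty":0,"tz":-0.9,"spin":0,"gripper":1},{"tx":0,"ty":0,"tz":-1.3,"spin":0,"gripper":1},{"tx":0,"ty":0,"tz":-1.7,"spin":0,"gripper":1},{"tx":0,"ty":0,"tz":-2.1,"spin":0,"gripper":1},{"tx":0,"ty":0,"tz":-2.5,"spin":0,"gripper":1},{"tx":0,"ty":0,"tz":-2.9,"spin":0,"gripper":1},{"tx":0,"ty":0,"tz":-3.2,"spin":0,"gripper":1},{"tx":0,"ty":0,"tz":-3.5,"spin":0,"gripper":1},{"tx":0,"ty":0,"tz":-3.5,"spin":0,"gripper":1}]'
python3 - <<'E'
from h import *
c=cap('wrist','w7');cap('scene','s7')
k=load('s7')['image'][130:260,200:370];cv2.imwrite('pics/s7c.png',cv2.resize(k,None,fx=4,fy=4,interpolation=cv2.INTER_CUBIC))
E
```

```text
time_s: 13.5
position: [0.4567, -0.0026, 0.022]
tcp_rot: [[-0.951, 0.31, 0.014], [0.31, 0.951, -0.004], [-0.015, 0.001, -1.0]]
force: [3.3, -1.8, 6.0]
opening: 0.637
```

View pics/w7.png

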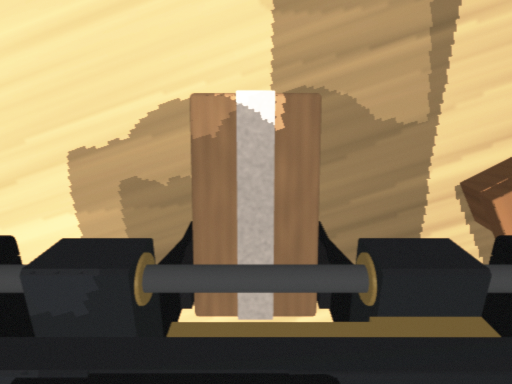

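View pics/s7c.png

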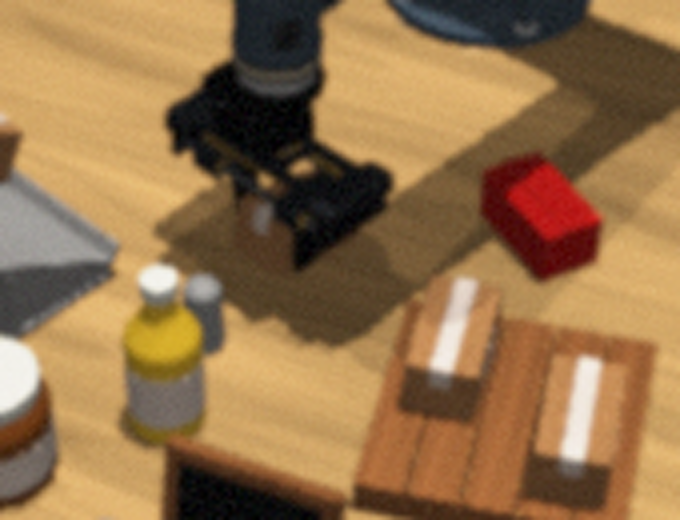

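```bash
python3 -m inch '[{"tx":0,"ty":0,"tz":-0.2,"spin":0,"gripper":1},{"tx":0,"ty":0,"tz":-0.4,"spin":0,"gripper":1},{"tx":0,"ty":0,"tz":-0.6,"spin":0,"gripper":1},{"tx":0,"ty":0,"tz":-0.8,"spin":0,"gripper":1},{"tx":0,"ty":0,"tz":-1,"spin":0,"gripper":1},{"tx":0,"ty":0,"tz":-1,"spin":0,"gripper":1},{"tx":0,"ty":0,"tz":-1,"spin":0,"gripper":1},{"tx":0,"ty":0,"tz":-1,"spin":0,"gripper":1},{"tx":0,"ty":0,"tz":-1,"spin":0,"gripper":1},{"tx":0,"ty":0,"tz":-1,"spin":0,"gripper":1}]'
python3 - <<'E'
from h import *
c=cap('wrist','w8'); P=cloud(c)
for r in range(80,260,12): print(r,P[r,225].round(4),P[r,290].round(4))
E
```

```text
time_s: 14.6
position: [0.4544, -0.0019, 0.0114]
tcp_rot: [[-0.951, 0.31, 0.01], [0.31, 0.951, -0.003], [-0.01, 0.001, -1.0]]
force: [5.0, -1.2, 7.9]
opening: 0.642
80 [ 0.3663  0.0097 -0.0006] [ 0.377   0.0425 -0.0013]
92 [ 0.372   0.0075 -0.0024] [ 0.3829  0.0408 -0.0014]
104 [0.3771 0.0107 0.0491] [0.3848 0.0345 0.0496]
116 [0.3814 0.0092 0.0489] [0.3893 0.0333 0.0488]
128 [0.3857 0.0077 0.0496] [0.3938 0.0321 0.0483]
140 [0.3902 0.006  0.0492] [0.3981 0.0306 0.0498]
152 [0.3946 0.0046 0.0504] [0.4026 0.0293 0.0505]
164 [0.3991 0.003  0.051 ] [0.4073 0.0279 0.0505]
176 [0.4041 0.0011 0.05  ] [0.412  0.0265 0.0512]
188 [ 0.4087 -0.0005  0.0509] [0.4168 0.0251 0.0514]
200 [ 0.4136 -0.0022  0.051 ] [0.4215 0.0236 0.0524]
212 [ 0.4185 -0.0039  0.0516] [0.427  0.0221 0.0516]
224 [ 0.4236 -0.0058  0.0518] [0.4322 0.0206 0.0518]
236 [ 0.4284 -0.0073  0.053 ] [0.4373 0.019  0.0524]
248 [ 0.4338 -0.0093  0.0531] [0.442  0.0175 0.054 ]
```

```bash
python3 -m inch '[{"tx":0,"ty":0,"tz":-0.15,"spin":0,"gripper":1},{"tx":0,"ty":0,"tz":-0.3,"spin":0,"gripper":1},{"tx":0,"ty":0,"tz":-0.4,"spin":0,"gripper":1},{"tx":0,"ty":0,"tz":-0.4,"spin":0,"gripper":1},{"tx":0,"ty":0,"tz":-0.4,"spin":0,"gripper":-1},{"tx":0,"ty":0,"tz":-0.2,"spin":0,"gripper":-1},{"tx":0,"ty":0,"tz":0.2,"spin":0,"gripper":-1},{"tx":0,"ty":0,"tz":0.4,"spin":0,"gripper":-1},{"tx":0,"ty":0,"tz":0.4,"spin":0,"gripper":-1},{"tx":0,"ty":0,"tz":0.4,"spin":0,"gripper":-1}]'
python3 - <<'E'
from h import *
c=cap('wrist','w9'); P=cloud(c)
for r in range(80,260,30): print(r,P[r,225].round(4),P[r,290].round(4))
a=np.radians(-18)
q=P[90:262,175:340].reshape(-1,3); q=q[(q[:,2]>.043)&(q[:,2]<.056)]
u=q[:,:2]@[np.cos(a),np.sin(a)]; w=q[:,:2]@[-np.sin(a),np.cos(a)]
b=np.arange(np.percentile(w,2),np.percentile(w,97),.004); e=[u[(w>x)&(w<x+.004)].min() for x in b]
print('low end u',np.round(e,4), 'w',np.percentile(w[u<np.median(e)+.03],[1,99]).round(4))
s=telemetry.read_state()['position']; print('tcp u,w',s[:2]@[np.cos(a),np.sin(a)],s[:2]@[-np.sin(a),np.cos(a)])
bb=np.arange(np.median(e)+.005,np.median(e)+.06,.008); ws=[(w[(u>x)&(u<x+.008)].min(),w[(u>x)&(u<x+.008)].max()) for x in bb]; print(np.round(ws,4).tolist())
E
```

```text
time_s: 15.65
position: [0.4498, -0.0005, 0.0136]
tcp_rot: [[-0.951, 0.31, -0.0], [0.31, 0.951, 0.0], [0.0, -0.0, -1.0]]
force: [0.6, -0.3, -0.1]
opening: 0.991
80 [ 0.3613  0.0108 -0.0012] [ 0.3722  0.0442 -0.0008]
110 [0.3756 0.0083 0.0245] [0.385  0.0375 0.0261]
140 [0.3861 0.007  0.05  ] [0.3947 0.0322 0.0481]
170 [0.3982 0.0026 0.049 ] [0.4065 0.0286 0.0493]
200 [ 0.4106 -0.0018  0.0497] [0.4196 0.0249 0.0488]
230 [ 0.4245 -0.0069  0.0483] [0.4331 0.021  0.0491]
low end u [0.3545 0.3545 0.3545 0.3545 0.3542 0.3542 0.3542 0.3542 0.3542 0.3546
 0.3545 0.3546 0.3546 0.3546] w [0.1114 0.1656]
tcp u,w 0.4279330130242073 0.13847861816242615
[[0.1105, 0.1667], [0.1105, 0.1664], [0.1105, 0.1666], [0.1104, 0.1664], [0.1103, 0.1665], [0.1103, 0.1666], [0.1105, 0.1666]]
```

```bash
python3 -m inch '[{"tx":0.2,"ty":-0.1,"tz":0,"spin":0,"gripper":-1},{"tx":0.43,"ty":-0.14,"tz":0,"spin":0,"gripper":-1},{"tx":0.43,"ty":-0.14,"tz":0,"spin":0,"gripper":1},{"tx":0.43,"ty":-0.14,"tz":0,"spin":0,"gripper":1},{"tx":0.43,"ty":-0.14,"tz":0,"spin":0,"gripper":1},{"tx":0.43,"ty":-0.14,"tz":0,"spin":0,"gripper":1},{"tx":0.43,"ty":-0.14,"tz":0,"spin":0,"gripper":1},{"tx":0.43,"ty":-0.14,"tz":0,"spin":0,"gripper":1},{"tx":0.43,"ty":-0.14,"tz":1,"spin":0,"gripper":1},{"tx":0.43,"ty":-0.14,"tz":3,"spin":0,"gripper":1}]'
python3 -m inch '[{"tx":0,"ty":0,"tz":3,"spin":0,"gripper":1},{"tx":0,"ty":0,"tz":6,"spin":-0.1,"gripper":1},{"tx":0,"ty":1,"tz":9,"spin":-0.24,"gripper":1},{"tx":0.5,"ty":3,"tz":10.6,"spin":-0.38,"gripper":1},{"tx":1.2,"ty":7,"tz":10.6,"spin":-0.52,"gripper":1},{"tx":2,"ty":11,"tz":10.6,"spin":-0.66,"gripper":1},{"tx":2.7,"ty":15,"tz":10.6,"spin":-0.8,"gripper":1},{"tx":3.4,"ty":19,"tz":10.6,"spin":-0.92,"gripper":1},{"tx":4,"ty":22.5,"tz":10.6,"spin":-1.01,"gripper":1},{"tx":4.2,"ty":23.7,"tz":10.6,"spin":-1.043,"gripper":1}]'
python3 - <<'E'
from h import *
c=cap('wrist','w10')
E
```

```text
time_s: 16.7
position: [0.4531, -0.0017, 0.0432]
tcp_rot: [[-0.951, 0.31, -0.003], [0.31, 0.951, 0.001], [0.004, -0.0, -1.0]]
force: [0.4, -0.1, -2.2]
opening: 0.64
time_s: 17.7
position: [0.4961, 0.2383, 0.15]
tcp_rot: [[-0.212, 0.977, 0.001], [0.977, 0.212, 0.001], [0.001, 0.001, -1.0]]
force: [-0.2, 0.7, -2.6]
opening: 0.641
```

View pics/w10.png

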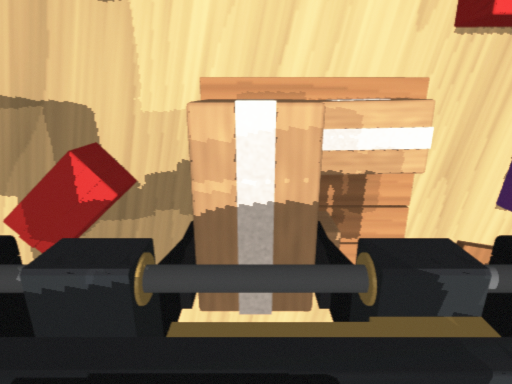

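```bash
cat >> h.py <<'E'
def heldlid(c,tcp,deg,top=.036,vlim=(60,262),ulim=(160,350)):
    """deg: direction from near-camera end to far end"""
    a=np.radians(deg); P=cloud(c)[vlim[0]:vlim[1],ulim[0]:ulim[1]].reshape(-1,3)
    q=P[abs(P[:,2]-tcp[2]-top)<.009]
    u=q[:,:2]@[np.cos(a),np.sin(a)]; w=q[:,:2]@[-np.sin(a),np.cos(a)]
    b=np.arange(np.percentile(w,3),np.percentile(w,93),.004); e=np.array([np.percentile(u[(w>x)&(w<x+.004)],.5) for x in b]); u0=np.median(e)
    yaw=np.degrees(np.polyfit(b,e,1)[0])
    W=np.array([(w[(u>x)&(u<x+.006)].min(),w[(u>x)&(u<x+.006)].max()) for x in np.arange(u0+.004,u0+.04,.006)]); wc=np.median(W.mean(1))
    k=np.polyfit(u,q[:,2],1)
    ctr=np.array([(u0+.05)*np.cos(a)-wc*np.sin(a),(u0+.05)*np.sin(a)+wc*np.cos(a)])
    t=np.array(tcp[:2])
    print('slope deg',np.degrees(k[0]).round(2),'lid z',np.median(q[:,2]).round(4),'width',np.median(np.ptp(W,axis=1)).round(4),'yaw err',-yaw.round(2),'side slope deg',np.degrees(np.polyfit(np.arange(len(W))*.006,W.mean(1),1)[0]).round(2),'centre',ctr.round(4),'off tcp u,w',((t-ctr)@[np.cos(a),np.sin(a)]).round(4),((t-ctr)@[-np.sin(a),np.cos(a)]).round(4))
    return ctr
E
python3 - <<'E'
from h import *
s=telemetry.read_state()['position'];print(s)
c=load('w10'); ctr=heldlid(c,(.4961,.2383,.15),-77.8); print('shift cm',(slots()[3]-ctr)*100)
q=pallet_wrist(c); a=np.radians(12.2)
u=q[:,:2]@[np.cos(a),np.sin(a)]; w=q[:,:2]@[-np.sin(a),np.cos(a)]
bu=np.arange(u.min()+.01,u.max()-.01,.01); f=[w[(u>x)&(u<x+.01)].max() for x in bu]; print('edge w',np.round(f,4),'expect',(np.array([.5478,.2437])@[-np.sin(a),np.cos(a)]+.1).round(4),'u',np.percentile(u,[.2,99.8]).round(4),'expect',np.array([.5478,.2437])@[np.cos(a),np.sin(a)]+np.array([-.1,.1]))
lid(c,.07,.09,(.45,.65),(.24,.36)); print(slots()[2])
E
```

```text
[0.49619305 0.23874958 0.14991419]
slope deg 0.3 lid z 0.1853 width 0.056 yaw err 0.14 side slope deg 0.06 centre [0.4901 0.2652] off tcp u,w 0.0275 0.0002
shift cm [-0.00239941 -0.27365721]
pallet px box [318, 173, 97, 91, 5668] z 0.0288
edge w [0.134  0.1337 0.1348 0.1351 0.1351 0.1351 0.1349 0.1361] expect 0.2224 u [0.597  0.6863] expect [0.48692828 0.68692828]
n 7943 c 574.5 303.8 size [85.5 56.3] long ang 13.29 z 0.0789 px [377. 136.]
[0.56651663 0.30145974]
```

```bash
python3 -m inch '[{"tx":0,"ty":0,"tz":0,"spin":0,"gripper":1},{"tx":0,"ty":0,"tz":-1,"spin":0,"gripper":1},{"tx":0,"ty":0,"tz":-2.5,"spin":0,"gripper":1},{"tx":0,"ty":0,"tz":-4,"spin":0,"gripper":1},{"tx":0,"ty":0,"tz":-4.8,"spin":0,"gripper":1},{"tx":0,"ty":0,"tz":-5,"spin":0,"gripper":1},{"tx":0,"ty":0,"tz":-5,"spin":0,"gripper":1},{"tx":0,"ty":0,"tz":-5,"spin":0,"gripper":1},{"tx":0,"ty":0,"tz":-5,"spin":0,"gripper":1},{"tx":0,"ty":0,"tz":-5,"spin":0,"gripper":1}]'
python3 - <<'E'
from h import *
c=cap('wrist','w11');s=telemetry.read_state()['position'];print(s)
ctr=heldlid(c,s,-77.8); print('shift cm',(slots()[3]-ctr)*100)
lid(c,.07,.084,(.45,.65),(.24,.36)); print(slots()[2])
E
```

```text
time_s: 18.75
position: [0.4966, 0.2351, 0.1001]
tcp_rot: [[-0.211, 0.977, 0.001], [0.977, 0.211, 0.0], [0.0, 0.001, -1.0]]
force: [0.2, -0.7, -3.0]
opening: 0.644
[0.49647073 0.2351709  0.10000427]
slope deg 0.34 lid z 0.1354 width 0.0561 yaw err 0.1 side slope deg -0.16 centre [0.4906 0.262 ] off tcp u,w 0.0275 0.0001
shift cm [-0.05532289  0.03994294]
n 14366 c 567.3 302.0 size [100.6  56.3] long ang 13.28 z 0.0789 px [400. 142.]
[0.56651663 0.30145974]
```

View pics/w11.png

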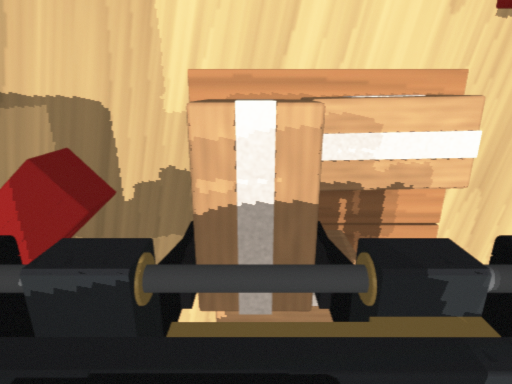

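```bash
python3 -m inch '[{"tx":-0.05,"ty":0.06,"tz":-0.5,"spin":0,"gripper":1},{"tx":-0.05,"ty":0.06,"tz":-1.5,"spin":0,"gripper":1},{"tx":-0.05,"ty":0.06,"tz":-2.8,"spin":0,"gripper":1},{"tx":-0.05,"ty":0.06,"tz":-4,"spin":0,"gripper":1},{"tx":-0.05,"ty":0.06,"tz":-4.8,"spin":0,"gripper":1},{"tx":-0.05,"ty":0.06,"tz":-5.2,"spin":0,"gripper":1},{"tx":-0.05,"ty":0.06,"tz":-5.4,"spin":0,"gripper":1},{"tx":-0.05,"ty":0.06,"tz":-5.5,"spin":0,"gripper":1},{"tx":-0.05,"ty":0.06,"tz":-5.6,"spin":0,"gripper":1},{"tx":-0.05,"ty":0.06,"tz":-5.6,"spin":0,"gripper":1}]'
python3 -m inch '[{"tx":0,"ty":0,"tz":0,"spin":0,"gripper":1},{"tx":0,"ty":0,"tz":0,"spin":0,"gripper":-1},{"tx":0,"ty":0,"tz":0,"spin":0,"gripper":-1},{"tx":0,"ty":0,"tz":0,"spin":0,"gripper":-1},{"tx":0,"ty":0,"tz":0,"spin":0,"gripper":-1},{"tx":0,"ty":0,"tz":0,"spin":0,"gripper":-1},{"tx":0,"ty":0,"tz":0.5,"spin":0,"gripper":-1},{"tx":0,"ty":0,"tz":3,"spin":0,"gripper":-1},{"tx":0,"ty":0,"tz":7,"spin":0,"gripper":-1},{"tx":0,"ty":0,"tz":11,"spin":0,"gripper":-1}]'
python3 - <<'E'
from h import *
c=cap('wrist','w12')
E
```

```text
time_s: 19.8
position: [0.496, 0.2357, 0.0438]
tcp_rot: [[-0.211, 0.977, 0.001], [0.977, 0.211, 0.0], [0.0, 0.001, -1.0]]
force: [0.6, -0.6, -2.5]
opening: 0.642
time_s: 20.8
position: [0.4951, 0.2354, 0.1544]
tcp_rot: [[-0.211, 0.977, -0.002], [0.977, 0.211, -0.0], [-0.0, -0.002, -1.0]]
force: [1.1, 0.6, 0.0]
opening: 1.003
```

View pics/w12.png

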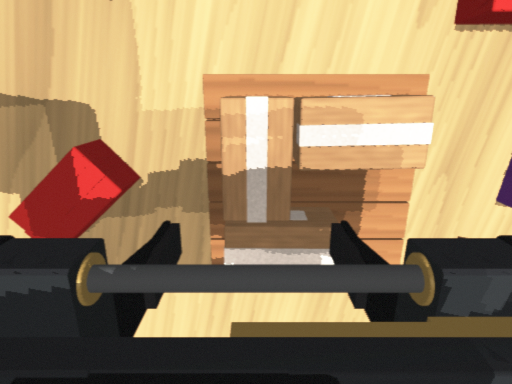

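```bash
python3 -m inch '[{"tx":0,"ty":0,"tz":2.5,"spin":0,"gripper":-1},{"tx":0,"ty":-1,"tz":4.6,"spin":-0.1,"gripper":-1},{"tx":0,"ty":-4,"tz":4.6,"spin":-0.22,"gripper":-1},{"tx":0.3,"ty":-8,"tz":4.6,"spin":-0.36,"gripper":-1},{"tx":0.6,"ty":-12.5,"tz":4.6,"spin":-0.5,"gripper":-1},{"tx":0.9,"ty":-17,"tz":4.6,"spin":-0.64,"gripper":-1},{"tx":1.2,"ty":-21.5,"tz":4.6,"spin":-0.78,"gripper":-1},{"tx":1.6,"ty":-26,"tz":4.6,"spin":-0.92,"gripper":-1},{"tx":2,"ty":-30.5,"tz":4.6,"spin":-1.06,"gripper":-1},{"tx":2.4,"ty":-35,"tz":4.6,"spin":-1.2,"gripper":-1}]'
python3 -m inch '[{"tx":0.3,"ty":-4,"tz":0,"spin":-0.14,"gripper":-1},{"tx":0.6,"ty":-8,"tz":0,"spin":-0.28,"gripper":-1},{"tx":0.9,"ty":-12,"tz":0,"spin":-0.42,"gripper":-1},{"tx":1.2,"ty":-15,"tz":0,"spin":-0.56,"gripper":-1},{"tx":1.4,"ty":-17,"tz":0,"spin":-0.7,"gripper":-1},{"tx":1.4,"ty":-17.6,"tz":0,"spin":-0.82,"gripper":-1},{"tx":1.4,"ty":-17.6,"tz":0,"spin":-0.898,"gripper":-1},{"tx":1.4,"ty":-17.6,"tz":0,"spin":-0.898,"gripper":-1},{"tx":1.4,"ty":-17.6,"tz":0,"spin":-0.898,"gripper":-1},{"tx":1.4,"ty":-17.6,"tz":0,"spin":-0.898,"gripper":-1}]'
python3 - <<'E'
from h import *
c=cap('wrist','w13'); standc(c,-1); cap('top','t13')
for x in((.5,.65),(.24,.36)),((.45,.6),(.12,.24)),((.43,.54),(.2,.34)): lid(load('t13'),.07,.09,*x)
E
```

```text
time_s: 21.85
position: [0.5195, -0.1162, 0.1998]
tcp_rot: [[0.838, 0.546, 0.0], [0.546, -0.838, -0.0], [0.0, 0.0, -1.0]]
force: [0.7, 1.0, -0.2]
opening: 0.998
time_s: 22.85
position: [0.5337, -0.29, 0.1996]
tcp_rot: [[0.952, -0.308, -0.0], [-0.308, -0.952, 0.0], [-0.0, -0.0, -1.0]]
force: [0.1, 0.1, -0.3]
opening: 1.0
n 4024 plate 0.04 lid h 0.05 size [101.7  56.1] ang 0.05 lid centre [ 0.4989 -0.2805  0.0896] pad [ 0.5338 -0.2919  0.086 ]
n 433 c 555.0 288.7 size [125.4  74. ] long ang 12.53 z 0.0789 px [181. 193.]
n 479 c 523.2 201.4 size [101.9  92.6] long ang 12.11 z 0.0788 px [207. 203.]
n 504 c 497.5 260.1 size [ 86.6 121.8] long ang -88.11 z 0.0787 px [189. 208.]
```

View pics/w13.png

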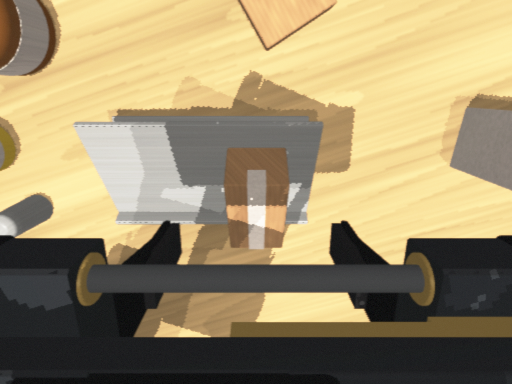

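```bash
python3 -m inch '[{"tx":0,"ty":-0.13,"tz":-3,"spin":0,"gripper":-1},{"tx":0,"ty":-0.13,"tz":-7,"spin":0,"gripper":-1},{"tx":0,"ty":-0.13,"tz":-10,"spin":0,"gripper":-1},{"tx":0,"ty":-0.13,"tz":-12.5,"spin":0,"gripper":-1},{"tx":0,"ty":-0.13,"tz":-13.2,"spin":0,"gripper":-1},{"tx":0,"ty":-0.13,"tz":-13.2,"spin":0,"gripper":-1},{"tx":0,"ty":-0.13,"tz":-13.2,"spin":0,"gripper":1},{"tx":0,"ty":-0.13,"tz":-13.2,"spin":0,"gripper":1},{"tx":0,"ty":-0.13,"tz":-13.2,"spin":0,"gripper":1},{"tx":0,"ty":-0.13,"tz":-13.2,"spin":0,"gripper":1}]'
python3 -m inch '[{"tx":0,"ty":0,"tz":0,"spin":0,"gripper":1},{"tx":0,"ty":0,"tz":0,"spin":0,"gripper":1},{"tx":0,"ty":0,"tz":0.5,"spin":0,"gripper":1},{"tx":0,"ty":0,"tz":2,"spin":0,"gripper":1},{"tx":0,"ty":0,"tz":4.5,"spin":0,"gripper":1},{"tx":0,"ty":0,"tz":7.5,"spin":0,"gripper":1},{"tx":0,"ty":0,"tz":10,"spin":0,"gripper":1},{"tx":0,"ty":0,"tz":11,"spin":0,"gripper":1},{"tx":0,"ty":0,"tz":11.2,"spin":0,"gripper":1},{"tx":0,"ty":0,"tz":11.2,"spin":0,"gripper":1}]'
python3 - <<'E'
from h import *
c=cap('wrist','w14')
E
```

```text
time_s: 23.95
position: [0.5342, -0.292, 0.0686]
tcp_rot: [[0.951, -0.309, 0.001], [-0.309, -0.951, -0.001], [0.002, 0.001, -1.0]]
force: [-0.2, 0.7, -1.0]
opening: 0.721
time_s: 24.95
position: [0.5332, -0.2913, 0.1792]
tcp_rot: [[0.951, -0.309, -0.001], [-0.309, -0.951, 0.001], [-0.001, -0.0, -1.0]]
force: [0.1, 0.2, -2.8]
opening: 0.64
```

View pics/w14.png

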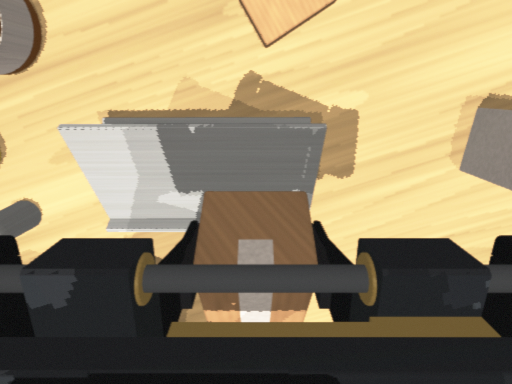

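```bash
python3 -m inch '[{"tx":-0.4,"ty":1.2,"tz":0,"spin":0,"gripper":1},{"tx":-1.2,"ty":4,"tz":0,"spin":0,"gripper":1},{"tx":-2.3,"ty":8,"tz":0,"spin":0,"gripper":1},{"tx":-3.5,"ty":12,"tz":0,"spin":0,"gripper":1},{"tx":-4.7,"ty":16,"tz":0,"spin":0,"gripper":1},{"tx":-5.8,"ty":20,"tz":0,"spin":0,"gripper":1},{"tx":-7,"ty":24,"tz":-1.5,"spin":0,"gripper":1},{"tx":-7.9,"ty":27,"tz":-4,"spin":0,"gripper":1},{"tx":-8.3,"ty":28.7,"tz":-7,"spin":0,"gripper":1},{"tx":-8.4,"ty":29.1,"tz":-9.5,"spin":0,"gripper":1}]'
python3 -m inch '[{"tx":0,"ty":0,"tz":-2,"spin":0,"gripper":1},{"tx":0,"ty":0,"tz":-3,"spin":0,"gripper":1},{"tx":0,"ty":0,"tz":-3.5,"spin":0,"gripper":1},{"tx":0,"ty":0,"tz":-4,"spin":0,"gripper":1},{"tx":0,"ty":0,"tz":-4.5,"spin":0,"gripper":1},{"tx":0,"ty":0,"tz":-5,"spin":0,"gripper":1},{"tx":0,"ty":0,"tz":-5.5,"spin":0,"gripper":1},{"tx":0,"ty":0,"tz":-6,"spin":0,"gripper":1},{"tx":0,"ty":0,"tz":-6.5,"spin":0,"gripper":1},{"tx":0,"ty":0,"tz":-6.5,"spin":0,"gripper":1}]'
python3 - <<'E'
from h import *
c=cap('wrist','w15')
E
```

```text
time_s: 26.0
position: [0.4466, 0.0023, 0.0832]
tcp_rot: [[0.952, -0.306, -0.004], [-0.306, -0.952, 0.001], [-0.004, -0.0, -1.0]]
force: [-0.3, 0.6, -2.5]
opening: 0.644
time_s: 27.0
position: [0.4559, -0.0027, 0.0214]
tcp_rot: [[0.951, -0.31, 0.013], [-0.31, -0.951, -0.003], [0.013, -0.001, -1.0]]
force: [3.2, -1.5, 3.2]
opening: 0.64
```

View pics/w15.png

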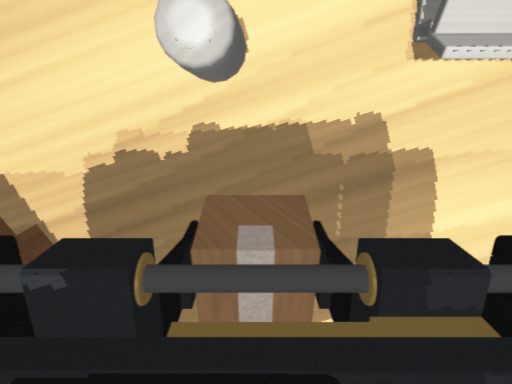

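Same as before: 3–5 N, flattening well. Press the rest of the way and release.

```bash
python3 -m inch '[{"tx":0,"ty":0,"tz":-0.25,"spin":0,"gripper":1},{"tx":0,"ty":0,"tz":-0.5,"spin":0,"gripper":1},{"tx":0,"ty":0,"tz":-0.75,"spin":0,"gripper":1},{"tx":0,"ty":0,"tz":-1,"spin":0,"gripper":1},{"tx":0,"ty":0,"tz":-1.2,"spin":0,"gripper":1},{"tx":0,"ty":0,"tz":-1.4,"spin":0,"gripper":1},{"tx":0,"ty":0,"tz":-1.4,"spin":0,"gripper":1},{"tx":0,"ty":0,"tz":-1.4,"spin":0,"gripper":-1},{"tx":0,"ty":0,"tz":-1.2,"spin":0,"gripper":-1},{"tx":0,"ty":0,"tz":-0.8,"spin":0,"gripper":-1}]'
python3 -m inch '[{"tx":0,"ty":0,"tz":0.2,"spin":0,"gripper":-1},{"tx":0,"ty":0,"tz":0.2,"spin":0,"gripper":-1},{"tx":0,"ty":0,"tz":0.2,"spin":0,"gripper":-1},{"tx":0,"ty":0,"tz":2,"spin":0,"gripper":-1},{"tx":0,"ty":0,"tz":5,"spin":0,"gripper":-1},{"tx":0,"ty":0,"tz":9,"spin":0,"gripper":-1},{"tx":0,"ty":0,"tz":12,"spin":0,"gripper":-1},{"tx":0,"ty":0,"tz":14,"spin":0,"gripper":-1},{"tx":0,"ty":0,"tz":14,"spin":0,"gripper":-1},{"tx":0,"ty":0,"tz":14,"spin":0,"gripper":-1}]'
python3 - <<'E'
from h import *
c=cap('wrist','w16'); lid(c,.043,.06,(.36,.52),(-.06,.1))
P=cloud(c); q=P[(P[...,2]>.043)&(P[...,2]<.056)&(abs(P[...,0]-.44)<.08)&(abs(P[...,1])<.08)]
a=np.radians(-18); u=q[:,:2]@[np.cos(a),np.sin(a)]; w=q[:,:2]@[-np.sin(a),np.cos(a)]; print('u',np.percentile(u,[.5,99.5]).round(4),'w',np.percentile(w,[.5,99.5]).round(4))
s=telemetry.read_state()['position']; print('tcp',s,s[:2]@[np.cos(a),np.sin(a)],s[:2]@[-np.sin(a),np.cos(a)])
E
```

```text
time_s: 28.05
position: [0.4486, -0.0004, 0.0116]
tcp_rot: [[0.951, -0.309, -0.002], [-0.309, -0.951, 0.001], [-0.002, 0.0, -1.0]]
force: [-0.0, 1.1, -0.2]
opening: 0.831
time_s: 29.05
position: [0.4494, -0.0006, 0.1515]
tcp_rot: [[0.951, -0.309, 0.0], [-0.309, -0.951, -0.0], [0.0, -0.0, -1.0]]
force: [0.0, 0.3, 0.5]
opening: 1.002
n 6179 c 427.1 5.9 size [ 56.1 101.4] long ang -18.02 z 0.0489 px [256. 206.]
u [0.3554 0.4545] w [0.11   0.1652]
tcp [ 0.44892306 -0.00047924  0.15082999] 0.42709929226314053 0.13826906743417225
```

View pics/w16.png

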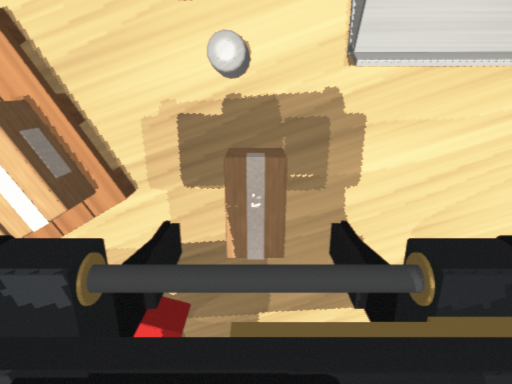

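```bash
python3 -m inch '[{"tx":0.48,"ty":-0.23,"tz":-3,"spin":0,"gripper":-1},{"tx":0.48,"ty":-0.23,"tz":-7,"spin":0,"gripper":-1},{"tx":0.48,"ty":-0.23,"tz":-11,"spin":0,"gripper":-1},{"tx":0.48,"ty":-0.23,"tz":-13.2,"spin":0,"gripper":-1},{"tx":0.48,"ty":-0.23,"tz":-13.8,"spin":0,"gripper":-1},{"tx":0.48,"ty":-0.23,"tz":-13.8,"spin":0,"gripper":1},{"tx":0.48,"ty":-0.23,"tz":-13.8,"spin":0,"gripper":1},{"tx":0.48,"ty":-0.23,"tz":-13.8,"spin":0,"gripper":1},{"tx":0.48,"ty":-0.23,"tz":-13.8,"spin":0,"gripper":1},{"tx":0.48,"ty":-0.23,"tz":-13.8,"spin":0,"gripper":1}]'
```

```text
time_s: 30.1
position: [0.4551, -0.0031, 0.0145]
tcp_rot: [[0.951, -0.309, 0.002], [-0.309, -0.951, -0.0], [0.002, -0.0, -1.0]]
force: [0.3, -0.4, 3.6]
opening: 0.638
```

```bash
python3 -m inch '[{"tx":0,"ty":0,"tz":1,"spin":0,"gripper":1},{"tx":0,"ty":0,"tz":3.5,"spin":0,"gripper":1},{"tx":0,"ty":0,"tz":7,"spin":0.05,"gripper":1},{"tx":0,"ty":0,"tz":10.5,"spin":0.15,"gripper":1},{"tx":0,"ty":0.5,"tz":13,"spin":0.28,"gripper":1},{"tx":1,"ty":2,"tz":13.6,"spin":0.42,"gripper":1},{"tx":2.3,"ty":4,"tz":13.6,"spin":0.56,"gripper":1},{"tx":3.6,"ty":6.2,"tz":13.6,"spin":0.7,"gripper":1},{"tx":4.9,"ty":8.5,"tz":13.6,"spin":0.84,"gripper":1},{"tx":6.2,"ty":10.8,"tz":13.6,"spin":0.98,"gripper":1}]'
python3 -m inch '[{"tx":1.3,"ty":2.3,"tz":0,"spin":0.14,"gripper":1},{"tx":2.6,"ty":4.6,"tz":0,"spin":0.28,"gripper":1},{"tx":4,"ty":7,"tz":0,"spin":0.42,"gripper":1},{"tx":5.4,"ty":9.5,"tz":0,"spin":0.56,"gripper":1},{"tx":6.7,"ty":12,"tz":0,"spin":0.7,"gripper":1},{"tx":7.6,"ty":13.8,"tz":0,"spin":0.84,"gripper":1},{"tx":8.2,"ty":14.6,"tz":0,"spin":0.97,"gripper":1},{"tx":8.3,"ty":14.7,"tz":0,"spin":1.07,"gripper":1},{"tx":8.3,"ty":14.7,"tz":0,"spin":1.118,"gripper":1},{"tx":8.3,"ty":14.7,"tz":0,"spin":1.118,"gripper":1}]'
python3 - <<'E'
from h import *
c=cap('wrist','w17'); s=telemetry.read_state()['position']; print(s)
ctr=heldpose(c,s[2],None,-77.8)
E
```

```text
time_s: 31.1
position: [0.5162, 0.1059, 0.1502]
tcp_rot: [[0.783, 0.622, -0.0], [0.622, -0.783, -0.0], [-0.0, -0.0, -1.0]]
force: [0.2, -0.1, -2.6]
opening: 0.638
time_s: 32.1
position: [0.5985, 0.252, 0.1496]
tcp_rot: [[-0.212, 0.977, -0.001], [0.977, 0.212, -0.0], [0.0, -0.002, -1.0]]
force: [0.8, -0.3, -2.6]
opening: 0.641
[0.59865367 0.25193607 0.14966554]
face u -0.1403 w [0.6114 0.6384 0.665 ] width 0.0535 yaw err deg 0.3 lean deg -0.42
lid slope -2.11 lid h 0.0344
centre [0.6047 0.2232]
```

View pics/w17.png

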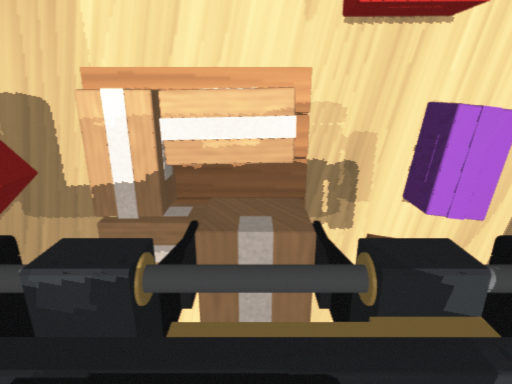

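```bash
python3 - <<'E'
from h import *
c=load('w17'); P=cloud(c); L=(P[...,2]>.072)&(P[...,2]<.086)
m=L&True
nl,l,st,ce=cv2.connectedComponentsWithStats(m.astype(np.uint8))
for i in range(1,nl):
    if st[i,4]>1500:
        q=P[l==i]; (cx,cy),s,a=cv2.minAreaRect((q[:,:2]*1000).astype(np.float32)); print(ce[i].round(0),round(cx,1),round(cy,1),np.round(s,1),round(a,2))
print(slots().round(4))
E
```

```text
[228. 125.] 566.5 301.9 [101.   56.1] 13.29
[126. 165.] 505.0 244.0 [ 77.2 143. ] 12.84
[[0.5291 0.1859]
 [0.6056 0.225 ]
 [0.5665 0.3015]
 [0.49   0.2624]]
```

```bash
python3 -m inch '[{"tx":0,"ty":0.1,"tz":-0.5,"spin":0,"gripper":1},{"tx":0,"ty":0.1,"tz":-1.5,"spin":0,"gripper":1},{"tx":0,"ty":0.1,"tz":-3,"spin":0,"gripper":1},{"tx":0,"ty":0.1,"tz":-4.2,"spin":0,"gripper":1},{"tx":0,"ty":0.1,"tz":-4.8,"spin":0,"gripper":1},{"tx":0,"ty":0.1,"tz":-5,"spin":0,"gripper":1},{"tx":0,"ty":0.1,"tz":-5,"spin":0,"gripper":1},{"tx":0,"ty":0.1,"tz":-5,"spin":0,"gripper":1},{"tx":0,"ty":0.1,"tz":-5,"spin":0,"gripper":1},{"tx":0,"ty":0.1,"tz":-5,"spin":0,"gripper":1}]'
python3 - <<'E'
from h import *
c=cap('wrist','w18'); s=telemetry.read_state()['position']; print(s)
ctr=heldpose(c,s[2],None,-77.8); print('shift cm',((slots()[1]-ctr)*100).round(2))
E
```

```text
time_s: 33.15
position: [0.5999, 0.2531, 0.1002]
tcp_rot: [[-0.211, 0.977, 0.001], [0.977, 0.211, 0.0], [0.0, 0.001, -1.0]]
force: [0.6, 0.4, -1.8]
opening: 0.641
[0.59979513 0.25311853 0.10006746]
face u -0.1411 w [0.6129 0.6399 0.6665] width 0.0536 yaw err deg 0.25 lean deg -0.41
lid slope -1.96 lid h 0.0344
centre [0.606  0.2242]
shift cm [-0.05  0.08]
```

View pics/w18.png

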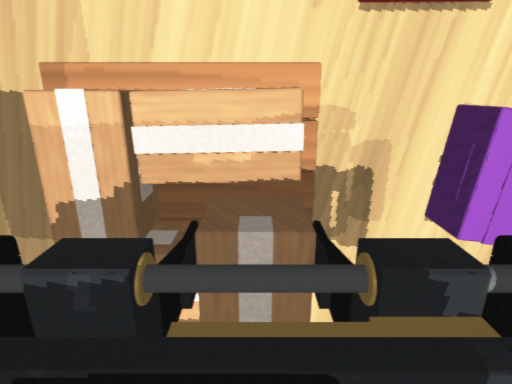

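```bash
python3 -m inch '[{"tx":-0.02,"ty":0.07,"tz":-0.5,"spin":0,"gripper":1},{"tx":-0.02,"ty":0.07,"tz":-1.5,"spin":0,"gripper":1},{"tx":-0.02,"ty":0.07,"tz":-2.8,"spin":0,"gripper":1},{"tx":-0.02,"ty":0.07,"tz":-4,"spin":0,"gripper":1},{"tx":-0.02,"ty":0.07,"tz":-4.8,"spin":0,"gripper":1},{"tx":-0.02,"ty":0.07,"tz":-5.2,"spin":0,"gripper":1},{"tx":-0.02,"ty":0.07,"tz":-5.4,"spin":0,"gripper":1},{"tx":-0.02,"ty":0.07,"tz":-5.5,"spin":0,"gripper":1},{"tx":-0.02,"ty":0.07,"tz":-5.6,"spin":0,"gripper":1},{"tx":-0.02,"ty":0.07,"tz":-5.6,"spin":0,"gripper":1}]'
python3 -m inch '[{"tx":0,"ty":0,"tz":0,"spin":0,"gripper":1},{"tx":0,"ty":0,"tz":0,"spin":0,"gripper":-1},{"tx":0,"ty":0,"tz":0,"spin":0,"gripper":-1},{"tx":0,"ty":0,"tz":0,"spin":0,"gripper":-1},{"tx":0,"ty":0,"tz":0,"spin":0,"gripper":-1},{"tx":0,"ty":0,"tz":0,"spin":0,"gripper":-1},{"tx":0,"ty":0,"tz":0.5,"spin":0,"gripper":-1},{"tx":0,"ty":0,"tz":3,"spin":0,"gripper":-1},{"tx":0,"ty":0,"tz":7,"spin":0,"gripper":-1},{"tx":0,"ty":0,"tz":11,"spin":0,"gripper":-1}]'
python3 -m inch '[{"tx":0,"ty":0,"tz":4,"spin":0,"gripper":-1},{"tx":-3,"ty":-1,"tz":7,"spin":0,"gripper":-1},{"tx":-6,"ty":-4,"tz":8,"spin":0,"gripper":-1},{"tx":-9,"ty":-8,"tz":8,"spin":0,"gripper":-1},{"tx":-12,"ty":-12,"tz":8,"spin":0,"gripper":-1},{"tx":-15,"ty":-16,"tz":8,"spin":0,"gripper":-1},{"tx":-17,"ty":-20,"tz":8,"spin":0,"gripper":-1},{"tx":-18,"ty":-24,"tz":8,"spin":0,"gripper":-1},{"tx":-18,"ty":-26,"tz":8,"spin":0,"gripper":-1},{"tx":-18,"ty":-26,"tz":8,"spin":0,"gripper":-1}]'
python3 - <<'E'
from h import *
T=cap('top','t19'); S=cap('scene','s19'); cap('wrist','w19')
for n,c,b in (('t',T['image'],(125,245,135,370)),('s',S['image'],(140,275,150,370))):
    k=c[b[0]:b[1],b[2]:b[3]];cv2.imwrite(f'pics/{n}19c.png',cv2.resize(k,None,fx=3.4,fy=3.4,interpolation=cv2.INTER_CUBIC))
E
```

```text
time_s: 34.2
position: [0.5994, 0.2538, 0.0445]
tcp_rot: [[-0.212, 0.977, 0.001], [0.977, 0.212, 0.0], [-0.0, 0.001, -1.0]]
force: [-1.7, -0.4, 2.7]
opening: 0.639
time_s: 35.2
position: [0.5988, 0.2536, 0.1543]
tcp_rot: [[-0.211, 0.977, -0.002], [0.977, 0.211, -0.0], [-0.0, -0.002, -1.0]]
force: [1.4, -0.7, -0.5]
opening: 0.999
time_s: 36.2
position: [0.4196, -0.0085, 0.2342]
tcp_rot: [[-0.207, 0.978, 0.002], [0.978, 0.207, -0.001], [-0.001, 0.002, -1.0]]
force: [-0.3, 0.2, 1.0]
opening: 0.998
```

View pics/t19c.png

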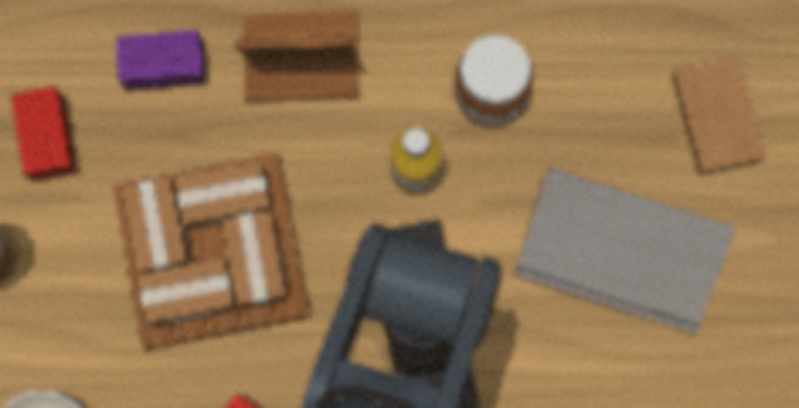

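View pics/s19c.png

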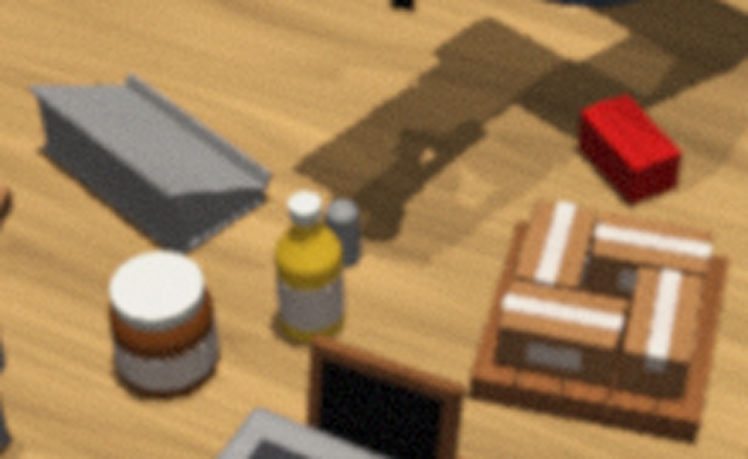

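View pics/w19.png

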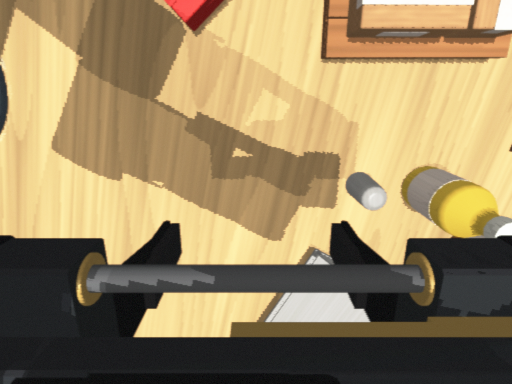

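```bash
python3 - <<'E'
from h import *
c=load('t19'); im=c['image'].astype(int); P=cloud(c)
hsv=cv2.cvtColor(c['image'],cv2.COLOR_BGR2HSV)
m=(hsv[...,1]<75)&(hsv[...,2]>120); m[:165]=0;m[235:]=0;m[:,:165]=0;m[:,230:]=0
nl,l,st,ce=cv2.connectedComponentsWithStats(m.astype(np.uint8))
sl=slots((.5458,.2408),12.2)
for i in range(1,nl):
    if st[i,4]<20: continue
    v,u=np.where(l==i); q=onplane(c,np.c_[u,v],.08)[:,:2]; mu=q.mean(0); e=np.linalg.svd(q-mu)[2][0]
    k=np.argmin(np.linalg.norm(sl-mu,axis=1)); print('slot',k,mu.round(4),'err mm',((mu-sl[k])*1000).round(1),'ang',(np.degrees(np.arctan2(e[1],e[0]))%180).round(1))
# lid plane level per slot
for k in range(4):
    d=np.linalg.norm(P[...,:2]-sl[k],axis=2)<.022; t=P[d]; A=np.c_[t[:,:2]-sl[k],np.ones(len(t))]; r=np.linalg.lstsq(A,t[:,2],rcond=None)[0]; print(k,'lid z',r[2].round(4),'tilt deg',np.degrees(np.hypot(*r[:2])).round(2))
# bystander motion: depth diff vs t0 away from arm
s=telemetry.read_state(); print(s['time_s'],s['qvel'].round(2),s['force'].round(1))
E
```

```text
slot 1 [0.6049 0.2239] err mm [1.3 1.8] ang 102.3
slot 2 [0.5652 0.2998] err mm [0.7 1.3] ang 13.6
slot 0 [0.5286 0.1842] err mm [1.5 1.1] ang 11.8
slot 3 [0.4897 0.2605] err mm [1.7 1. ] ang 101.8
0 lid z 0.0793 tilt deg 1.77
1 lid z 0.0792 tilt deg 2.96
2 lid z 0.0794 tilt deg 2.57
3 lid z 0.0787 tilt deg 2.76
36.35 [ 1.23  0.25  0.15 -0.14 -0.19 -0.22] [0.1 0.  0.3]
```

```bash
python3 - <<'E'
from h import *
for tag,o in (('t19',(.547,.242)),('s19',(.549,.2445))):
    c=load(tag); P=cloud(c); sl=slots(o,12.2)
    for k in range(4):
        a=np.radians(12.2+(90 if k in(1,3) else 0)); q=P[...,:2]-sl[k]; u=q@[np.cos(a),np.sin(a)]; w=q@[-np.sin(a),np.cos(a)]
        m=(abs(u)<.042)&(abs(w)<.02)&(abs(P[...,2]-.079)<.01); A=np.c_[u[m],w[m],np.ones(m.sum())]; r=np.linalg.lstsq(A,P[m][:,2],rcond=None)[0]
        print(tag,k,m.sum(),'z',r[2].round(4),'tilt long/across deg',np.degrees(r[:2]).round(2))
E
```

```text
t19 0 216 z 0.0788 tilt long/across deg [0.07 0.69]
t19 1 205 z 0.0791 tilt long/across deg [-0.35 -0.86]
t19 2 210 z 0.0793 tilt long/across deg [-1.04  0.91]
t19 3 223 z 0.0785 tilt long/across deg [-0.34 -1.33]
s19 0 261 z 0.0798 tilt long/across deg [-0.26  0.27]
s19 1 289 z 0.0796 tilt long/across deg [-0.38 -0.41]
s19 2 299 z 0.0794 tilt long/across deg [-0.22  0.61]
s19 3 261 z 0.0795 tilt long/across deg [-0.02 -0.86]
```

All four lids are level and in place, and the arm is clear of everything. Handing in.

```bash
python3 -c "
from rig import ticket
print(ticket.hand_in())"
```

```text
the job is handed in; nothing more can be done
None
```

The pinwheel is finished and the job is handed in, at about 36 s of the 72 s allowed; no verdict was given.

**What I did:** I carried the table carton (carton_3) straight to slot2. I took the two tilted cartons from the stand, pressed each flat against clear table at under 10 N, re-gripped them and lowered them into slot3 (carton_1) and slot1 (carton_2).

**Last checks:**
- **Position:** the top view puts all four cartons within about 2.3 mm of their slots. The carton that was already there shows the same offset, so most of it is probably camera calibration.
- **Angle and level:** long sides are within about 1.4° of their directions, worst for carton_3. Lids are at about 79–80 mm, within about 1.4° of level.
- **Surroundings:** the gripper was open and clear of everything. The bottle, jar, sign, flat box and shaker looked unmoved in the final views. I did not separately check the bowl, cups and milk carton, but the arm never worked near them.

**Disagreements:**
- My first level check, on small noisy patches, read up to 3° of tilt. It also read 1.8° on the untouched carton, so I took it as noise; larger patches in two views came out at 1.4° or less.
- The wrist and top cameras differ by 2–3 mm. I used the wrist camera for placing.

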